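Seat a stamp blank in the carving jig and strap it down

ROBOT

A 7-joint arm with a two-finger parallel gripper is mounted at the origin on a cart in front of the work surface, level with it; the furniture and walls round the work are solid. World frame = base frame: x ahead of the robot, y to its left, z up, the work surface at z = 0. Lengths are in m, angles in rad, forces in N, time in s.
With the tool pointing down it reaches from about 0.425 to 0.975 m from the base axis. Payload 16.7 kg.
Tool frame: the origin (TCP) lies midway between the tips of the shut fingers; the grasp point (between the pads) lies 19 mm behind it; z points along the fingers, y is the direction in which the jaws open and shut (so a half turn about z gives the same grasp; the last joint's range is limited). The gripper opens to 85 mm and grips with 20 to 120 N. Pads are 22 mm wide; open, the fingers measure 114 mm over their backs; the gripper's body (76 mm by 85 mm) begins 54 mm behind the grasp point. The pads swing forward as they close: fully open they stand 13 mm farther back than shut.
Start: joints at [-1.254, 0.426, 0.074, 1.606, -0.034, 1.111, -0.067], TCP at [0.303, 0.603, 0.231] pointing down, gripper open.
Joint ranges: [-2.85, 2.85], [-0.5, 2.14], [-1.23, 1.37], [0.21, 2.46], [-1.02, 4.16], [0.16, 2.05], [-2.73, 2.73]. Speed limits (rad/s): [1.89, 1.89, 2.39, 2.39, 3.01, 3.01, 3.01].

INTERFACE

Orientations are given as a unit quaternion [w, x, y, z].
In Python, from cell import state, read_camera, job_done gives the robot as it stands. The module is installed in compiled form; this text tells all that it offers.
- The arm moves only by the tool step_arm, never from a script. Its argument "targets" is one flat list of numbers, 6 for each row, row after row: the shift along the tool's x, y, z in cm, then the turn, a rotation vector about the tool's x, y, z in degrees. A call has 1 to 12 rows; each row shifts and turns the pose as measured when the row begins, along the tool's axes as they then stand; what a row does not reach is not made up. A row lasts 1/10 s, in which the tool goes at most 50 mm and 8.59 degrees, less where a joint would pass 70% of its speed; a pose out of reach is approached as far as the arm can. A call with a gripper value outside its range is refused whole. "jaw" is the closure, from 0 (fully open) to 1 (shut), set as the call begins (left out, the last holds). The fingers move at their own pace and stop on an object; "newtons" is the grip in N (left out, the last holds). Time passes only in rows, so rows that do not move let the fingers close. It gives the time, the measured TCP pose, the force and the opening at its end, in the units of the state.
- state(): the state, without advancing time (a new reading comes with each control period).
- read_camera(name): name is "scene" or "top" or "wrist"; returns a dict with "image" (400x640x3 uint8, blue, green, red), "vertical_fov" (degrees; the focal length in pixels is half the picture's height over the tangent of half this angle, whatever the lens; pixels are square), "cx", "cy" (the principal point, pixels), "distortion" ([k1, k2, p1, p2, k3] as OpenCV has them; the pictures are not rectified), "extrinsics" (4x4, takes a point from camera to world coordinates); the wrist camera has in their place "hand_eye" (4x4, takes a point from camera to tool coordinates, whose origin is the TCP and whose axes are the flange's). Camera axes: x right, y up, looking along -z (the intrinsics and any distortion apply to the point x, -y, -z); pixel columns grow to the right and rows downward; lengths in m; the calibration is good to about 2 mm. A picture is of the moment at which its call begins: read the wrist's pose just before it. There is no depth.
- job_done(): hands the job in, once; it reports no verdict.
The state is a dict: "time": time; "joints": joint angles; "joint_vel": joint speeds; "effort": joint torques, N m; "tool_pos": TCP position; "ee_rot": TCP orientation; "wrist_force": force on the tool from outside, world axes, zero at the start; "ft_torque": the same for the moment, N m; "opening": opening from 0.0 (shut) to 1.0 (fully open).
Only numpy, scipy, OpenCV 4.12 (cv2) and the standard library are available. Lean on these libraries where they do the work, as an engineer would, in place of code of your own. Each camera call takes 0.05 s, during which the arm holds its last target.

TASK

Load the wooden block into the carving jig: set it flat between the steel pins and press it gently down past the sprung pin until you feel that it sits fully down on the stop plate hidden under it, whose height is not known. Only then swing the hinged steel strap over and press it down so that its rubber foot bears on the block. Let go of everything and leave the loop tool, the wooden spacer and the clay lump where they are.

Things in the scene. Friction and masses are not known exactly. Their poses are not given: they have to be found in the camera images.
- block_centre (a point): Centre of the plain reddish-brown wooden block (the stamp blank), 46 x 80 x 22 mm, about 80 g, lying flat on the table to the right of the jig; its axes: x along the 46 mm width, y along the 80 mm length, z up (22 mm). Either long way round will do. Take it across its 46 mm width.
- jig: Carving jig fixed to the table: plywood board 110 (x) x 212 (y) x 10 mm. Origin on the table under the nest centre, where the block's centre belongs, block length along the jig's y. Six fixed steel pins, 14 mm thick: four at x +-31.2, y +-30 mm (48.4 mm gap for the 46 mm width; 46 mm between the pins of a side, for fingers), two at x +-14, y +47 mm: end wall at y +40 mm.
- nest (a point): Nest centre, 56 mm above the jig's origin, level with the tops of the fixed pins (cone tips 6 mm high); jig's axes. Below it is a stop plate 34 x 54 mm on a stiff rubber pad (12 N/mm, 2 mm), set by hand: its top lies anywhere from 18 to 38 mm above the table, not measured, so feel for it: the force rises sharply. 14 to 20 N felt at the gripper is a good press; over 35 N on the stop bends it.
- sprung_pin (a point): Where the face of the sprung pin stands with the nest empty: x 0, y -37.5, 46 mm above the table, jig's axes. This pin (14 mm thick, at the -y end, cone tip from 46 to 58 mm above the table) yields towards -y and presses the block against the end wall with 6 to 9 N, so the block does not drop home by itself: pushing past its cone takes 4 to 12 N, sliding further down about 3 to 10 N.
- strap_hinge (a point): Middle of the strap's hinge axis, 95 mm from the nest centre towards the jig's +y end and 61 mm above the table; the axis runs along the jig's x; same axes as the jig. Two steel cheeks at x = +-21 mm reach 69 mm above the table.
- strap_bar (a point): Centre of the round cross bar (14 mm thick, 50 mm long) at the free end of the steel strap, which is cranked up: with the strap level the bar is 135 mm from the hinge axis along the strap and 18 mm above it. The strap is 24 mm wide and 5 mm thick, with a rubber foot 18 mm wide, 95 mm from the hinge, that stands 11 mm below the strap's middle plane when the strap lies level.
- strap (a joint): Hinge angle of the strap: 0 = level over the nest (free end towards the jig's -y), growing as it is raised; 1.57 upright; it starts raised and leaning well back, 2.1 to 2.4. It has friction (about 0.16 N m, so 1 to 2 N at the bar) and stays where it is left. On a seated block it ends between about -0.11 and +0.11.
- loop_tool: Bystander: wooden clay loop tool 171 mm long, lying in front of the jig; origin under its middle.
- spacer: Bystander: little brown wooden spacer 17 x 31 x 13 mm, behind the block; origin under its middle.
- clay_lump: Bystander: hard brown clay lump 47 x 55 x 37 mm, behind and right of the block; origin under its middle.

How it is judged:
On the way:
1. the block sits fully down on the stop plate in the nest, while the strap is still raised (z of stop_plate_c0 in the frame of block_centre above -0.0158 m and x of block_centre in the frame of jig between -0.004 and 0.004 m and y of block_centre in the frame of jig between -0.005 and 0.005 m and angle between block_centre's own z axis and vertical below 0.06 rad and value of joint strap above 0.6 rad), for 0.2 s.
At the end, for the whole second after the job is handed in: The block lies in the nest within 4 mm across and 5 mm along of its centre, tilted less than 0.06 rad, its underside within 2 mm of the stop plate and at rest; the strap is closed (angle below 0.2 rad) with its foot bearing on the block (more than 0.15 N) (z of stop_plate_c0 in the frame of block_centre above -0.0158 m and x of block_centre in the frame of jig between -0.004 and 0.004 m and y of block_centre in the frame of jig between -0.005 and 0.005 m and angle between block_centre's own z axis and vertical below 0.06 rad and value of joint strap below 0.2 rad and contact force between strap and block above 0.15 N and linear speed of block below 0.01 m/s); the robot touches nothing.
It fails at once if the stop plate is pressed with more than 35 N (contact force between stop_plate_c0 and block above 35 N).
It fails at once if the strap is closed onto a block that is not fully down (contact force between strap and block above 1 N and z of stop_plate_c0 in the frame of block_centre below -0.0175 m).
It fails at once if the loop tool, the spacer or the clay lump is moved more than 30 mm (distance of any of loop_tool, spacer, clay_lump from where it was at the start of the episode above 0.03 m).
It also fails if it takes over 64 s, if anything falls off the work surface, if the arm or the gripper's body presses on something with over 40 N, if the wrist force passes 120 N, or if a joint passes its speed limit or range.

## Working session

There is one attempt and no reset: what is moved stays moved. The work goes in short steps, Python scripts to look and compute and a tool call to move; the robot and the scene stay as the last step left them, time stands still between calls to the robot, and variables do not carry over. Pictures are saved under pics/ and viewed, and the job is handed in when it is done.

Besides the shell and the picture viewer there is one more tool, called as name(argument=value, ...) on one line, values as JSON. step_arm: Moves the arm, as the interface text tells. Its arguments: {"type":"object","properties":{"targets":{"type":"array"},"jaw":{"type":"number"},"newtons":{"type":"number"}},"required":["targets"]}

```bash
mkdir -p pics; cat > h.py <<'E'
import numpy as np, cv2
from cell import state, read_camera, job_done
from scipy.spatial.transform import Rotation as R
def cam(n,save=None):
    s=state(); c=read_camera(n)
    if save: cv2.imwrite(f'pics/{save}.png',c['image'])
    if 'extrinsics' in c: T=np.array(c['extrinsics'])
    else:
        q=s['ee_rot']; W=np.eye(4); W[:3,:3]=R.from_quat([q[1],q[2],q[3],q[0]]).as_matrix(); W[:3,3]=s['tool_pos']
        T=W@np.array(c['hand_eye'])
    f=200/np.tan(np.radians(c['vertical_fov'])/2)
    K=np.array([[f,0,c['cx']],[0,f,c['cy']],[0,0,1]])
    return c['image'],K,np.array(c['distortion'],float),T
def ray(px,K,d,T):
    p=cv2.undistortPoints(np.array(px,float).reshape(-1,1,2),K,d).reshape(-1,2)
    v=np.c_[p[:,0],-p[:,1],-np.ones(len(p))]@T[:3,:3].T
    return T[:3,3],v
def onz(px,z,K,d,T):
    o,v=ray(px,K,d,T); return o+v*((z-o[2])/v[:,2])[:,None]
def proj(P,K,d,T):
    P=(np.atleast_2d(P)-T[:3,3])@T[:3,:3]
    return cv2.projectPoints(P*[1,-1,-1],np.zeros(3),np.zeros(3),K,d)[0].reshape(-1,2)
def tri(p1,c1,p2,c2):
    o1,v1=ray([p1],*c1); o2,v2=ray([p2],*c2); v1=v1[0]/np.linalg.norm(v1[0]); v2=v2[0]/np.linalg.norm(v2[0])
    A=np.c_[v1,-v2]; t=np.linalg.lstsq(A,o2-o1,rcond=None)[0]
    a,b=o1+t[0]*v1,o2+t[1]*v2; return (a+b)/2,np.linalg.norm(a-b)
E
python3 - <<'E'
from h import *
import pickle
np.set_printoptions(precision=4,suppress=True)
s=state(); print(s)
D={}
for n in ['scene','top','wrist']:
    D[n]=cam(n,n+'0'); print(n,D[n][1:])
pickle.dump(D,open('d0.pkl','wb'))
E
```

```text
{'time': 0.0, 'joints': array([-1.2545,  0.4267,  0.0739,  1.6066, -0.0341,  1.1108, -0.0671]), 'joint_vel': array([-0.0015,  0.0003,  0.0013,  0.0015,  0.0006, -0.0011, -0.0002]), 'effort': array([ -0.0034, -94.9825,   3.7592, -46.3543,   0.0191,   0.0097,
         0.    ]), 'tool_pos': array([0.303 , 0.6027, 0.2306]), 'ee_rot': array([-0.0001,  0.2308,  0.973 , -0.0006]), 'wrist_force': array([-0.9305, -0.6123, -0.0831]), 'ft_torque': array([ 0.0306, -0.0162, -0.0179]), 'opening': 0.9959832934384757}
scene (array([[501.7565,   0.    , 315.1179],
       [  0.    , 501.7565, 196.7581],
       [  0.    ,   0.    ,   1.    ]]), array([0.041, 0.   , 0.   , 0.   , 0.   ]), array([[ 0.7772,  0.4508, -0.439 ,  0.0372],
       [-0.6292,  0.5655, -0.5333, -0.7229],
       [ 0.0079,  0.6907,  0.7231,  0.8917],
       [ 0.    ,  0.    ,  0.    ,  1.    ]]))
top (array([[377.821 ,   0.    , 319.7108],
       [  0.    , 377.821 , 198.6396],
       [  0.    ,   0.    ,   1.    ]]), array([-0.0322,  0.    ,  0.    ,  0.    ,  0.    ]), array([[ 0.0164,  0.9773, -0.2114,  0.351 ],
       [-0.9999,  0.0171,  0.0018, -0.1276],
       [ 0.0054,  0.2113,  0.9774,  0.9058],
       [ 0.    ,  0.    ,  0.    ,  1.    ]]))
wrist (array([[324.3641,   0.    , 315.5372],
       [  0.    , 324.3641, 201.0616],
       [  0.    ,   0.    ,   1.    ]]), array([-0.0192,  0.    ,  0.    ,  0.    ,  0.    ]), array([[ 0.4492, -0.8608, -0.2391,  0.2406],
       [ 0.8934,  0.4325,  0.1214,  0.6334],
       [-0.0011, -0.2682,  0.9634,  0.3725],
       [ 0.    ,  0.    ,  0.    ,  1.    ]]))
```

View pics/scene0.png

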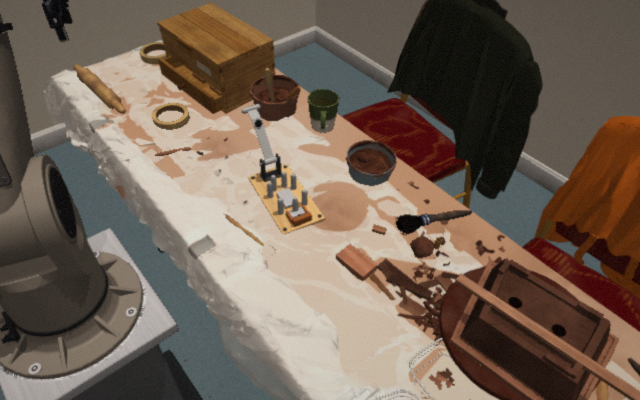

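View pics/top0.png

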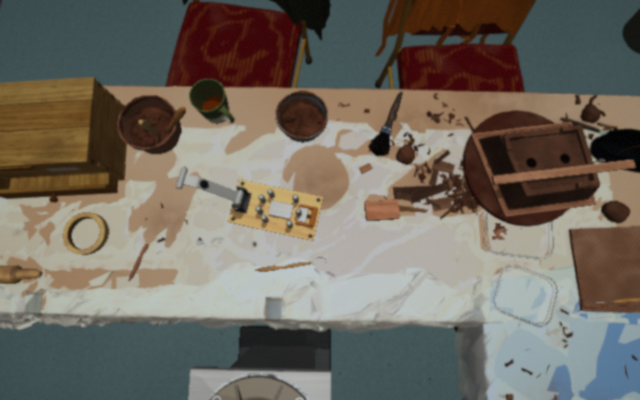

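The scene view shows the jig near (288,200), the block near (357,262), and the raised strap's bar near (252,112). In the top view the jig is near (280,210) and the block near (380,207). I'll zoom in.

```bash
python3 - <<'E'
import cv2
a=cv2.imread('pics/scene0.png');b=cv2.imread('pics/top0.png')
cv2.imwrite('pics/sz.png',cv2.resize(a[95:305,220:460],None,fx=3.3,fy=2.85*1.0,interpolation=cv2.INTER_CUBIC)) if 0 else cv2.imwrite('pics/sz.png',cv2.resize(a[100:300,220:460],None,fx=3,fy=3,interpolation=cv2.INTER_CUBIC))
cv2.imwrite('pics/tz.png',cv2.resize(b[130:290,165:425],None,fx=3,fy=3,interpolation=cv2.INTER_CUBIC))
E
```

```text
(no output)
```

View pics/sz.png

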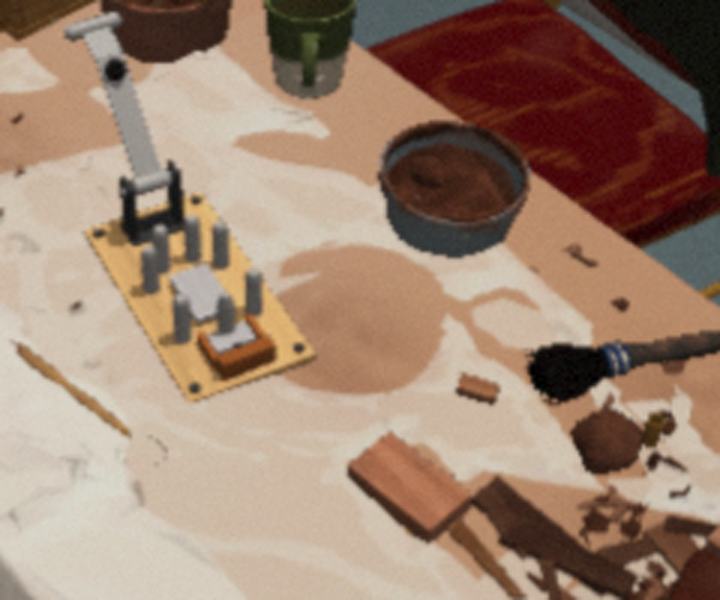

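View pics/tz.png

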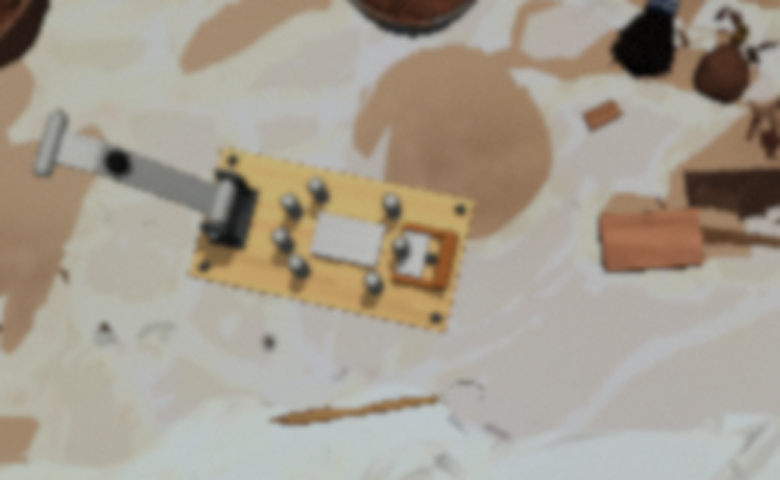

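View pics/wrist0.png

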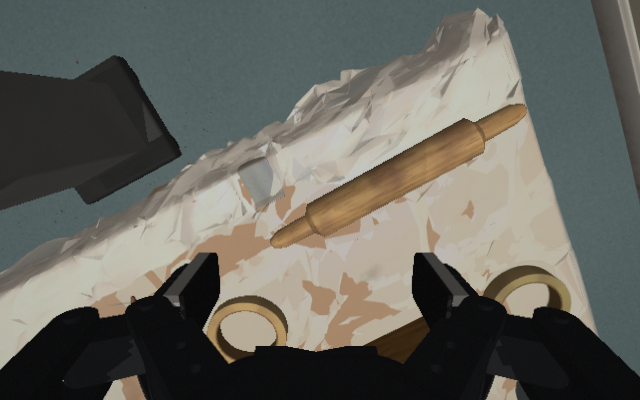

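```bash
python3 - <<'E'
from h import *
import pickle
np.set_printoptions(precision=4,suppress=True)
D=pickle.load(open('d0.pkl','rb')); t=D['top'][1:]; s=D['scene'][1:]
Z=lambda l:np.array(l,float)/3+[165,130]-0.33
b=onz(Z([(222,150),(473,202),(445,330),(190,277)]),.01,*t); print(b, b.mean(0),np.linalg.norm(np.diff(b,axis=0),axis=1))
S=lambda l:np.array(l,float)/3+[220,100]-0.33
b2=onz(S([(200,195),(316,355),(195,400),(86,232)]),.01,*s); print('scene',b2,b2.mean(0),np.linalg.norm(np.diff(b2,axis=0),axis=1))
k=onz(S([(390,433),(473,494),(430,540),(347,466)]),.022,*s); print('block sc',k,k.mean(0),np.linalg.norm(np.diff(k,axis=0),axis=1))
k=onz(Z([(600,213),(701,209),(703,264),(603,268)]),.022,*t); print('block top',k,k.mean(0),np.linalg.norm(np.diff(k,axis=0),axis=1))
print('tool',onz(Z([(272,421),(438,400)]),.005,*t),'spacer',onz(Z([(602,115)]),.01,*t),'clay',onz(Z([(722,72)]),.02,*t))
print('bar',tri(Z([(51,143)])[0],t,S([(92,27)])[0],s))
print('bar ends',tri(Z([(40,172)])[0],t,S([(68,36)])[0],s),tri(Z([(62,114)])[0],t,S([(116,18)])[0],s))
E
```

```text
[[ 0.5888  0.0703  0.01  ]
 [ 0.5489 -0.1356  0.01  ]
 [ 0.4449 -0.115   0.01  ]
 [ 0.4836  0.0894  0.01  ]] [ 0.5166 -0.0227  0.01  ] [0.2097 0.106  0.2081]
scene [[ 0.5864  0.0628  0.01  ]
 [ 0.5473 -0.1405  0.01  ]
 [ 0.4467 -0.1181  0.01  ]
 [ 0.4842  0.0856  0.01  ]] [ 0.5162 -0.0275  0.01  ] [0.207  0.103  0.2071]
block sc [[ 0.5342 -0.2407  0.022 ]
 [ 0.5436 -0.3182  0.022 ]
 [ 0.4933 -0.3278  0.022 ]
 [ 0.4899 -0.2438  0.022 ]] [ 0.5153 -0.2826  0.022 ] [0.0781 0.0512 0.084 ]
block top [[ 0.5391 -0.2369  0.022 ]
 [ 0.5437 -0.3178  0.022 ]
 [ 0.4992 -0.3182  0.022 ]
 [ 0.4947 -0.2389  0.022 ]] [ 0.5192 -0.2779  0.022 ] [0.0811 0.0445 0.0794]
tool [[ 0.3719  0.0189  0.005 ]
 [ 0.3904 -0.1105  0.005 ]] spacer [[ 0.6242 -0.2408  0.01  ]] clay [[ 0.6599 -0.3389  0.02  ]]
bar (array([0.5556, 0.1609, 0.1443]), np.float64(0.001399257550157072))
bar ends (array([0.536 , 0.1681, 0.1399]), np.float64(0.0007279069786630595)) (array([0.5752, 0.1536, 0.1487]), np.float64(0.0019973916722484724))
```

Top and scene agree within about 4 mm: jig board centre about (0.516,-0.025), block about (0.517,-0.280), bar about (0.556,0.161,0.144). Next I'll bring the wrist camera over the jig.

step_arm(targets=[-3.84,-2.86,0,0,0,0,-3.84,-2.86,0,0,0,0,-3.84,-2.86,0,0,0,0,-3.84,-2.86,0,0,0,0,-3.84,-2.86,0,0,0,0,-3.84,-2.86,0,0,0,0,-3.84,-2.86,0,0,0,0], jaw=0)

```text
time: 0.85
tool_pos: [0.4534, 0.2988, 0.2281]
ee_rot: [-0.002, 0.225, 0.974, -0.001]
wrist_force: [1.4, 1.6, 0.2]
opening: 1.0
```

step_arm(targets=[-2.47,-3.8,0,0,0,0,-2.47,-3.8,0,0,0,0,-2.47,-3.8,0,0,0,0,-2.47,-3.8,0,0,0,0,-2.47,-3.8,0,0,0,0,-2.47,-3.8,0,0,0,0,-2.47,-3.8,0,0,0,0,-2.47,-3.8,0,0,0,0,-2.47,-3.8,0,0,0,0,-2.47,-3.8,0,0,0,0])

```text
time: 1.85
tool_pos: [0.5082, -0.1706, 0.2288]
ee_rot: [-0.0, 0.225, 0.974, 0.0]
wrist_force: [1.4, 0.5, -0.3]
opening: 1.0
```

step_arm(targets=[0,0,0,0,0,8.5,0,0,0,0,0,8.5,0,0,0,0,0,8.5,0,0,0,0,0,8.5,0,0,0,0,0,8.5,0,0,0,0,0,8.5,0,0,0,0,0,8.5,0,0,0,0,0,8.5])

```text
time: 2.65
tool_pos: [0.5059, -0.1801, 0.2282]
ee_rot: [-0.0, 0.738, 0.675, -0.002]
wrist_force: [-0.3, -0.3, -0.4]
opening: 1.001
```

```bash
python3 - <<'E'
from h import *
import pickle
np.set_printoptions(precision=4,suppress=True)
w=cam('wrist','w1'); print(w[3],state()['joints']); pickle.dump(w,open('w1.pkl','wb'))
E
```

```text
[[ 0.9961  0.0845  0.0266  0.5106]
 [-0.0885  0.959   0.2692 -0.1121]
 [-0.0027 -0.2705  0.9627  0.3699]
 [ 0.      0.      0.      1.    ]] [-0.4071  0.248   0.7449  1.9498 -0.1936  1.018   0.3264]
```

View pics/w1.png

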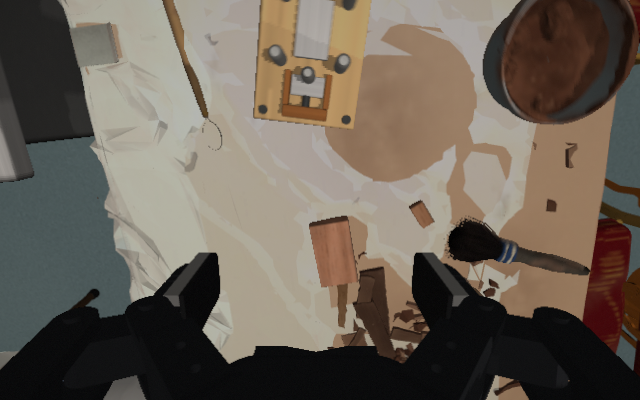

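The wrist view shows the whole block, top face about (309..357, 217..287), and the jig cut off at the top around (310,60).

```bash
python3 - <<'E'
from h import *
import pickle
np.set_printoptions(precision=4,suppress=True)
im,K,d,T=pickle.load(open('w1.pkl','rb'))
cv2.imwrite('pics/w1z.png',cv2.resize(im[200:300,280:380],None,fx=6,fy=6,interpolation=cv2.INTER_CUBIC))
h=cv2.cvtColor(im,cv2.COLOR_BGR2HSV); print(h[250,335],h[222,330],h[230,312],h[240,300],h[290,342])
E
```

```text
[ 11 120 157] [ 10 124  68] [ 11 126 138] [ 18  40 172] [ 14 138  94]
```

View pics/w1z.png

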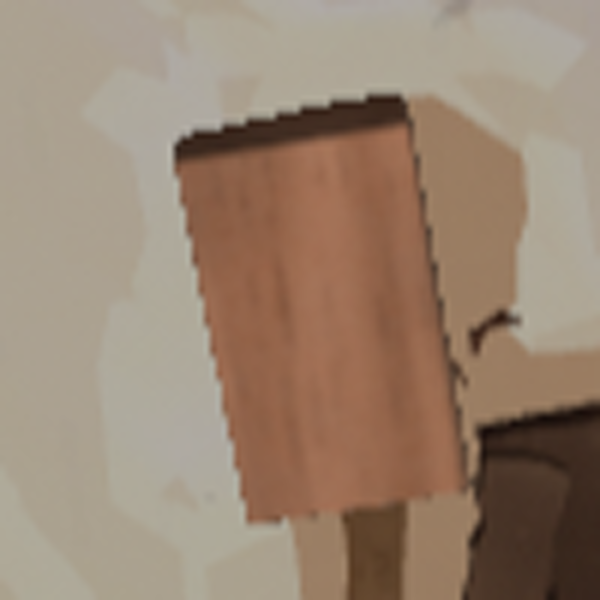

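step_arm(targets=[5,0,0,0,0,0,5,0,0,0,0,0,0,0,0,0,0,0])

```text
time: 3.0
tool_pos: [0.5157, -0.0792, 0.2277]
ee_rot: [0.0, 0.74, 0.672, -0.002]
wrist_force: [0.2, -0.8, -0.7]
opening: 1.001
```

Block top corners in the zoom are (178,160), (408,122), (464,488) and (248,522). Now the jig view.

```bash
python3 - <<'E'
from h import *
import pickle
np.set_printoptions(precision=4,suppress=True)
im,K,d,T=pickle.load(open('w1.pkl','rb'))
c=np.array([(178,160),(408,122),(464,488),(248,522)])/6+[280,200]-.42
k=onz(c,.022,K,d,T); print(k,k.mean(0),np.linalg.norm(np.diff(k,axis=0),axis=1))
e=(k[0]+k[1]-k[2]-k[3])/2; print('yaw of y axis from +y deg',np.degrees(np.arctan2(-e[0],e[1])))
w=cam('wrist','w2'); print(w[3]); pickle.dump(w,open('w2.pkl','wb'))
cv2.imwrite('pics/w2z.png',cv2.resize(w[0][0:260,190:450],None,fx=2.3,fy=2.3,interpolation=cv2.INTER_CUBIC))
E
```

```text
[[ 0.4912 -0.2384  0.022 ]
 [ 0.5352 -0.2347  0.022 ]
 [ 0.5416 -0.3127  0.022 ]
 [ 0.498  -0.3166  0.022 ]] [ 0.5165 -0.2756  0.022 ] [0.0441 0.0783 0.0438]
yaw of y axis from +y deg 4.815955170250522
[[ 0.9954  0.0911  0.0286  0.5209]
 [-0.0955  0.9581  0.2702 -0.011 ]
 [-0.0028 -0.2717  0.9624  0.3693]
 [ 0.      0.      0.      1.    ]]
```

View pics/w2z.png

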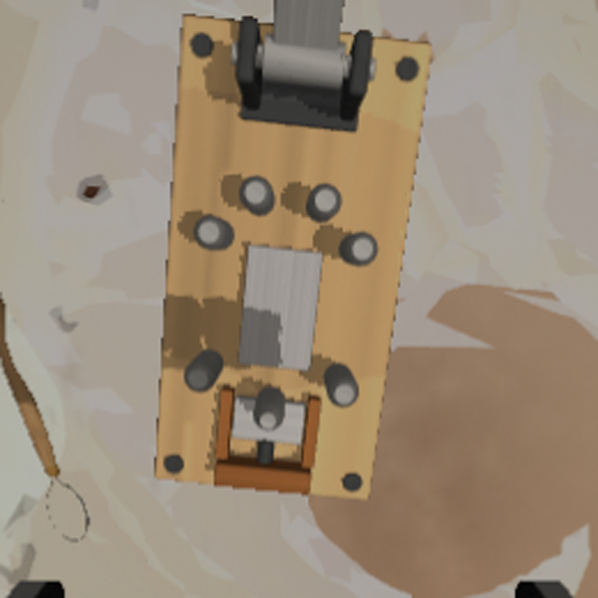

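```bash
python3 - <<'E'
from h import *
import pickle
im=pickle.load(open('w2.pkl','rb'))[0]
cv2.imwrite('pics/w2y.png',cv2.resize(im[70:190,260:360],None,fx=5,fy=5,interpolation=cv2.INTER_CUBIC))
E
```

```text
(no output)
```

View pics/w2y.png

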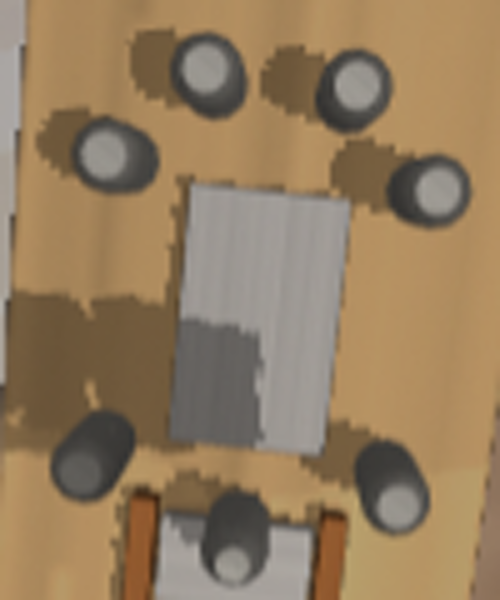

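Flat pin tops in the zoom are at (102,155), (205,68), (359,85), (439,190), (83,475) and (401,506). The sprung pin tip is at (233,563). Stop plate corners are (190,184), (350,203), (325,455) and (168,437).

```bash
cat > fit.py <<'E'
from h import *
M=np.array([(-31.2,30),(-14,47),(14,47),(31.2,30),(-31.2,-30),(31.2,-30)])/1000
def fit(P,M=M):
    a=M-M.mean(0); b=P-P.mean(0)
    th=np.arctan2((a[:,0]*b[:,1]-a[:,1]*b[:,0]).sum(),(a*b).sum()); c,s=np.cos(th),np.sin(th); Rm=np.array([[c,-s],[s,c]])
    sc=((a@Rm.T)*b).sum()/(a*a).sum()
    t=P.mean(0)-Rm@M.mean(0); return th,t,sc,P-(M@Rm.T+t)
E
python3 - <<'E'
from fit import *
import pickle
np.set_printoptions(precision=4,suppress=True)
im,K,d,T=pickle.load(open('w2.pkl','rb'))
Z=lambda l:np.array(l,float)/5+[260,70]-.4
P=onz(Z([(102,155),(205,68),(359,85),(439,190),(83,475),(401,506)]),.056,K,d,T)[:,:2]
th,t,sc,r=fit(P); print(np.degrees(th),t,sc,r*1e3)
Rm=np.array([[np.cos(th),-np.sin(th)],[np.sin(th),np.cos(th)]])
print('sprung jig',(onz(Z([(233,563)]),.058,K,d,T)[:,:2]-t)@Rm)
c=Z([(190,184),(350,203),(325,455),(168,437)])
for z in (.018,.028,.038):
    k=onz(c,z,K,d,T)[:,:2]; print(z,np.linalg.norm(k-np.roll(k,-1,0),axis=1),(k.mean(0)-t)@Rm)
# board
B=np.array([(182,14),(430,43),(369,499),(155,479)])/2.3+[190,0]-.3
k=onz(B,.01,K,d,T)[:,:2]; print('board jig',(k-t)@Rm)
E
```

```text
-11.160712625864928 [ 0.5133 -0.0353] 0.9999174444558548 [[-0.4115  0.0536]
 [ 0.0259  0.0086]
 [ 0.2808 -0.1942]
 [-0.0356 -0.0507]
 [ 0.1032  0.0423]
 [ 0.0372  0.1404]]
sprung jig [[-0.0004 -0.044 ]]
0.018 [0.0336 0.0531 0.0343 0.0531] [-0.0003 -0.0002]
0.028 [0.0326 0.0516 0.0333 0.0516] [-0.0002  0.0005]
0.038 [0.0317 0.0501 0.0323 0.0501] [-0.0001  0.0012]
board jig [[-0.0541  0.1196]
 [ 0.0538  0.1189]
 [ 0.0538 -0.0905]
 [-0.0548 -0.0908]]
```

The pin fit is excellent: scale 0.9999 and residuals under 0.5 mm. Jig origin is (0.5133,-0.0353) with yaw -11.16°, and the board from top and scene agrees. The block is at (0.5165,-0.2756) with yaw +4.8°. Now moving over the block.

step_arm(targets=[0,0,0,0,0,-5.2,0,0,0,0,0,-5.2,-4.9,-0.4,0,0,0,0,-4.9,-0.4,0,0,0,0,-4.9,-0.4,0,0,0,0,-4.9,-0.4,0,0,0,0,0,0,4,0,0,0,0,0,4,0,0,0,0,0,0,0,0,0])

```text
time: 3.95
tool_pos: [0.5175, -0.2911, 0.1477]
ee_rot: [0.003, 0.665, 0.747, -0.002]
wrist_force: [-0.2, 0.7, 0.6]
opening: 1.005
```

```bash
python3 - <<'E'
from h import *
import pickle
np.set_printoptions(precision=4,suppress=True)
w=cam('wrist','w3'); print(w[3],state()['tool_pos'],state()['ee_rot']); pickle.dump(w,open('w3.pkl','wb'))
E
```

```text
[[ 0.9934 -0.1107 -0.0309  0.508 ]
 [ 0.1149  0.955   0.2735 -0.2225]
 [-0.0008 -0.2752  0.9614  0.289 ]
 [ 0.      0.      0.      1.    ]] [ 0.5185 -0.2916  0.1501] [ 0.0037  0.6653  0.7465 -0.0021]
```

View pics/w3.png

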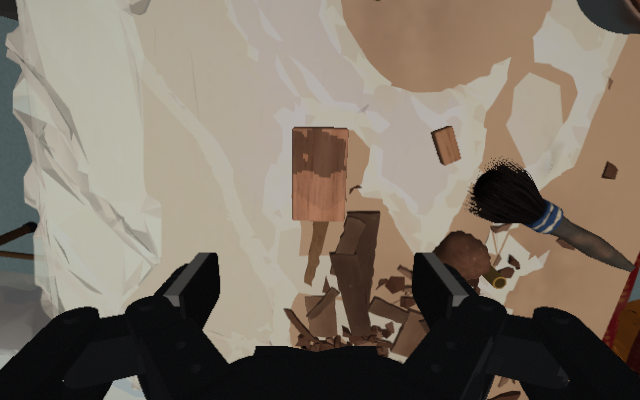

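The block is seen cleanly, top face about (292..348,128..221), nearly aligned with the fingers.

```bash
python3 - <<'E'
from h import *
import pickle
np.set_printoptions(precision=4,suppress=True)
im,K,d,T=pickle.load(open('w3.pkl','rb'))
cv2.imwrite('pics/w3z.png',cv2.resize(im[115:235,270:370],None,fx=5,fy=5,interpolation=cv2.INTER_CUBIC))
E
```

```text
(no output)
```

View pics/w3z.png

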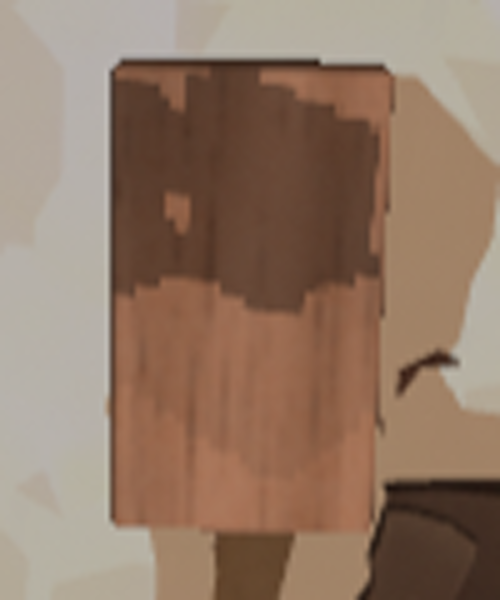

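```bash
python3 - <<'E'
from h import *
import pickle
np.set_printoptions(precision=4,suppress=True)
im,K,d,T=pickle.load(open('w3.pkl','rb'))
c=np.array([(112,67),(391,69),(375,530),(111,524)])/5+[270,115]-.4
k=onz(c,.022,K,d,T); m=k.mean(0); print(k,m,np.linalg.norm(np.diff(k,axis=0),axis=1))
e=(k[0]+k[1]-k[2]-k[3])/2; y=np.arctan2(-e[0],e[1]); print('yaw',np.degrees(y))
s=state(); q=s['ee_rot']; Rt=R.from_quat([q[1],q[2],q[3],q[0]])
print(s['tool_pos'],'tool delta cm',Rt.inv().apply(m*[1,1,0]+[0,0,.002]-s['tool_pos'])*100, Rt.as_matrix())
E
```

```text
[[ 0.4907 -0.2399  0.022 ]
 [ 0.5353 -0.235   0.022 ]
 [ 0.5437 -0.3132  0.022 ]
 [ 0.4979 -0.3174  0.022 ]] [ 0.5169 -0.2764  0.022 ] [0.0449 0.0786 0.046 ]
yaw 5.728937817264521
[ 0.5185 -0.2916  0.1501] tool delta cm [ 1.6537 -0.0095 14.7954] [[-0.1147  0.9934  0.0027]
 [ 0.9934  0.1147 -0.008 ]
 [-0.0083  0.0018 -1.    ]]
```

step_arm(targets=[1.55,0,3,0,0,1,0,0,3,0,0,0,0,0,3,0,0,0,0,0,0,0,0,0,0,0,0,0,0,0])

```text
time: 4.5
tool_pos: [0.5227, -0.2786, 0.0684]
ee_rot: [0.009, 0.67, 0.743, 0.001]
wrist_force: [0.6, 0.4, 0.2]
opening: 0.998
```

```bash
cat > go.py <<'E'
from h import *
import sys
np.set_printoptions(precision=4,suppress=True)
def go(x,y,z,yaw,tilt=True):
    "tool shift (cm, present axes) and rotvec deg to tool-down pose with tool y at yaw deg"
    s=state(); q=s['ee_rot']; Rt=R.from_quat([q[1],q[2],q[3],q[0]])
    a=np.radians(yaw); c,sn=np.cos(a),np.sin(a)
    G=R.from_matrix(np.array([[-sn,c,0],[c,sn,0],[0,0,-1]]))
    print('t',s['time'],'tcp',s['tool_pos'],'yaw',np.degrees(np.arctan2(Rt.as_matrix()[1,1],Rt.as_matrix()[0,1])),'F',s['wrist_force'],'op',s['opening'])
    print('shift cm',Rt.inv().apply(np.array([x,y,z])-s['tool_pos'])*100,'rot deg',np.degrees((Rt.inv()*G).as_rotvec()))
if __name__=='__main__': go(*map(float,sys.argv[1:5]))
E
python3 go.py 0.5168 -0.2762 0.002 5.4
```

```text
t 4.5 tcp [ 0.5227 -0.2786  0.0684] yaw 5.939213365727643 F [0.6032 0.3955 0.2346] op 0.9983274037159754
shift cm [ 0.3789 -0.6462  6.6255] rot deg [0.724  0.6604 0.535 ]
```

step_arm(targets=[0.4,-0.65,2.5,0.7,0.7,0.5,0,0,1.5,0,0,0])

```text
time: 4.7
tool_pos: [0.52, -0.2767, 0.0337]
ee_rot: [0.003, 0.672, 0.74, 0.002]
wrist_force: [0.7, 0.3, -1.2]
opening: 1.0
```

```bash
python3 go.py 0.5168 -0.2762 0.002 5.4
```

```text
t 4.7 tcp [ 0.52   -0.2767  0.0337] yaw 5.538071468415055 F [ 0.7176  0.3077 -1.2299] op 0.9995130075712322
shift cm [ 0.0891 -0.3374  3.1696] rot deg [0.4664 0.1055 0.1376]
```

step_arm(targets=[0.1,-0.3,1.6,0.4,0,0,0,-0.1,1.0,0,0,0,0,0,0.3,0,0,0])

```text
time: 5.0
tool_pos: [0.5178, -0.2767, 0.0051]
ee_rot: [0.003, 0.671, 0.741, 0.0]
wrist_force: [-0.2, -0.2, 0.3]
opening: 0.998
```

```bash
python3 go.py 0.5168 -0.2762 0.002 5.4
```

```text
t 5.0 tcp [ 0.5178 -0.2767  0.0051] yaw 5.636235087309125 F [-0.1707 -0.1705  0.3389] op 0.9980893718569047
shift cm [ 0.0649 -0.1002  0.3115] rot deg [0.2308 0.1994 0.2358]
```

step_arm(targets=[0.1,-0.1,0.6,0.2,0.2,0.2,0,0,0.1,0,0,0])

```text
time: 5.2
tool_pos: [0.517, -0.2761, -0.0021]
ee_rot: [0.0, 0.673, 0.74, 0.0]
wrist_force: [0.1, 0.4, 0.5]
opening: 1.001
```

step_arm(targets=[0,0,0,0,0,0,0,0,0,0,0,0,0,0,0,0,0,0,0,0,0,0,0,0,0,0,0,0,0,0,0,0,0,0,0,0], jaw=1, newtons=50)

```text
time: 5.8
tool_pos: [0.5177, -0.2764, -0.0008]
ee_rot: [0.001, 0.673, 0.74, 0.001]
wrist_force: [0.5, 0.0, -1.2]
opening: 0.527
```

```bash
python3 go.py 0.5168 -0.2762 0.002 5.4
```

```text
t 5.8 tcp [ 0.5177 -0.2764 -0.0008] yaw 5.415831222562757 F [ 0.4899  0.0166 -1.2214] op 0.5267923098382649
shift cm [ 0.0251 -0.0836 -0.2818] rot deg [0.1182 0.0249 0.0158]
```

Gripped: opening 0.527 × 85 ≈ 45 mm. Lift and head for the jig.

step_arm(targets=[0,0,-2,0,0,0,0,0,-4,0,0,0,0,0,-4,0,0,0,0,0,-4,0,0,0,0,0,0,0,0,0])

```text
time: 6.3
tool_pos: [0.5162, -0.2765, 0.143]
ee_rot: [-0.001, 0.673, 0.739, -0.0]
wrist_force: [-0.1, -0.3, -1.3]
opening: 0.526
```

```bash
python3 go.py 0.5133 -0.0353 0.12 -11.16; python3 - <<'E'
from h import *
import pickle
w=cam('wrist','w4'); pickle.dump((w,state()),open('w4.pkl','wb'))
E
```

```text
t 6.3 tcp [ 0.5162 -0.2765  0.143 ] yaw 5.359198288475793 F [-0.1129 -0.2645 -1.322 ] op 0.5255037428067537
shift cm [24.0427  1.9639  2.3067] rot deg [-0.082  -0.0088 16.5192]
```

View pics/w4.png

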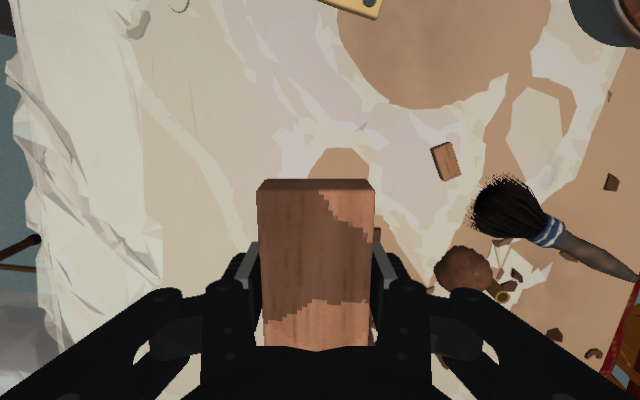

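The block is held level. Its top front edge runs from (257,190) to (375,190).

```bash
python3 - <<'E'
from h import *
import pickle
np.set_printoptions(precision=4,suppress=True)
(im,K,d,T),s=pickle.load(open('w4.pkl','rb'))
cv2.imwrite('pics/w4z.png',cv2.resize(im[165:225,245:390],None,fx=5,fy=5,interpolation=cv2.INTER_CUBIC))
q=s['ee_rot']; Rt=R.from_quat([q[1],q[2],q[3],q[0]])
k=onz([(257,189.5),(375,189.5)],s['tool_pos'][2]+.0228,K,d,T)
print(Rt.inv().apply(k-s['tool_pos'])*1000)
k=onz([(261,180),(371,179)],s['tool_pos'][2]+.0008,K,d,T)
print(Rt.inv().apply(k-s['tool_pos'])*1000)
E
```

```text
[[ 38.1272 -23.5656 -22.6606]
 [ 38.1239  21.7821 -22.8161]]
[[ 37.2094 -25.6005  -0.6549]
 [ 37.6617  23.9239  -0.824 ]]
```

View pics/w4z.png

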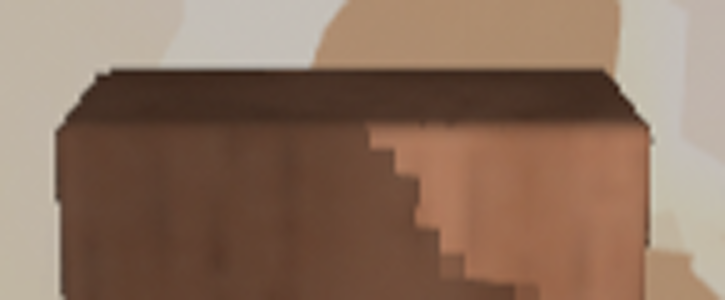

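step_arm(targets=[4,0.3,0,0,0,0,4,0.3,0,0,0,0,4,0.3,0,0,0,0,4,0.3,0,0,0,0,4,0.3,0,0,0,0,0,0,0,0,0,8.2,0,0,0,0,0,8.2,0,0,0,0,0,0])

```text
time: 7.15
tool_pos: [0.5074, -0.0667, 0.1346]
ee_rot: [-0.003, 0.774, 0.633, -0.004]
wrist_force: [-0.3, 0.2, -0.6]
opening: 0.53
```

```bash
python3 go.py 0.5133 -0.0353 0.10 -11.16
```

```text
t 7.15 tcp [ 0.5074 -0.0667  0.1346] yaw -11.49256090679645 F [-0.3258  0.247  -0.6125] op 0.5303841945385581
shift cm [ 3.2004 -0.0134  3.4572] rot deg [-0.621   0.1307 -0.3318]
```

```bash
python3 go.py 0.5147 -0.0329 0.078 -11.16
```

```text
t 7.15 tcp [ 0.5074 -0.0667  0.1346] yaw -11.49256090679645 F [-0.3258  0.247  -0.6125] op 0.5303841945385581
shift cm [3.4686 0.0998 5.6555] rot deg [-0.621   0.1307 -0.3318]
```

step_arm(targets=[1.75,0.05,2.5,-0.6,0.1,-0.3,1.75,0.05,2.5,0,0,0,0,0,0,0,0,0,0,0,0,0,0,0])

```text
time: 7.55
tool_pos: [0.5143, -0.0331, 0.0817]
ee_rot: [0.0, 0.768, 0.64, -0.001]
wrist_force: [-0.2, -0.5, -0.7]
opening: 0.531
```

```bash
python3 go.py 0.5147 -0.0329 0.078 -11.16;  python3 - <<'E'
from h import *
import pickle
s=state();w=cam('wrist','w5'); pickle.dump((w,s),open('w5.pkl','wb'))
cv2.imwrite('pics/w5z.png',cv2.resize(w[0][60:260,210:430],None,fx=3,fy=3,interpolation=cv2.INTER_CUBIC))
E
```

```text
t 7.55 tcp [ 0.5143 -0.0331  0.0817] yaw -10.360721926276575 F [-0.2378 -0.5008 -0.6696] op 0.530634666837652
shift cm [0.0287 0.0372 0.3736] rot deg [-0.0839  0.1347  0.7994]
```

View pics/w5z.png

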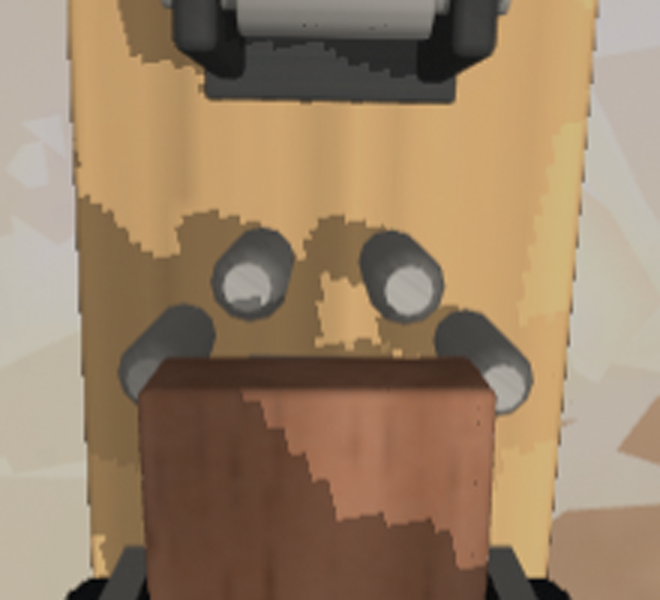

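End pin tops are at zoom (247,284) and (409,292). The block's top front edge is (143,395)–(494,391), and its bottom front edge is around y=358.

```bash
cat > chk.py <<'E'
from h import *
import pickle
np.set_printoptions(precision=2,suppress=True)
def chk(w,s,pins,top,zt):
    im,K,d,T=w
    q=s['ee_rot']; Rt=R.from_quat([q[1],q[2],q[3],q[0]])
    p=onz(pins,.056,K,d,T)[:,:2]; v=p[1]-p[0]; L=np.linalg.norm(v); th=np.arctan2(v[1],v[0])
    Rm=np.array([[np.cos(th),-np.sin(th)],[np.sin(th),np.cos(th)]])
    t=p.mean(0)-Rm@[0,.047]
    k=onz(top,zt,K,d,T)[:,:2]
    print('pin dist',L*1e3,'yaw',np.degrees(th),'origin',t*1e3,'block front edge in jig',(k-t)@Rm*1e3)
    f=Rm.T@(s['tool_pos'][:2]-t)*1e3; print('tcp in jig',f)
E
python3 - <<'E'
from chk import *
w,s=pickle.load(open('w5.pkl','rb'))
Z=lambda l:np.array(l,float)/3+[210,60]-.33
chk(w,s,Z([(247,284),(409,292)]),Z([(143,395),(494,391)]),s['tool_pos'][2]+.0228)
chk(w,s,Z([(247,284),(409,292)]),Z([(165,359),(470,358)]),s['tool_pos'][2]+.0008)
E
```

```text
pin dist 27.900820449470004 yaw -13.167927377951747 origin [511.77 -34.32] block front edge in jig [[-23.32  38.97]
 [ 20.76  41.68]]
tcp in jig [2.18 1.76]
pin dist 27.900820449470004 yaw -13.167927377951747 origin [511.77 -34.32] block front edge in jig [[-23.92  38.94]
 [ 21.05  41.31]]
tcp in jig [2.18 1.76]
```

step_arm(targets=[0.03,0.08,0.9,0,0.1,0.8,0,0,0.4,0,0,0,0,0,0,0,0,0])

```text
time: 7.9
tool_pos: [0.5157, -0.0346, 0.0693]
ee_rot: [0.0, 0.773, 0.634, 0.0]
wrist_force: [0.5, -0.4, -0.3]
opening: 0.525
```

```bash
python3 go.py 0.5151 -0.0330 0.058 -11.16;  python3 - <<'E'
from h import *
import pickle
s=state();w=cam('wrist','w6'); pickle.dump((w,s),open('w6.pkl','wb'))
cv2.imwrite('pics/w6z.png',cv2.resize(w[0][100:240,210:430],None,fx=3.6,fy=3.6,interpolation=cv2.INTER_CUBIC))
E
```

```text
t 7.9 tcp [ 0.5157 -0.0346  0.0693] yaw -11.246293911548804 F [ 0.4965 -0.387  -0.3016] op 0.5248421513574114
shift cm [ 0.1454 -0.09    1.1255] rot deg [ 0.0352 -0.0312 -0.0863]
```

View pics/w6z.png

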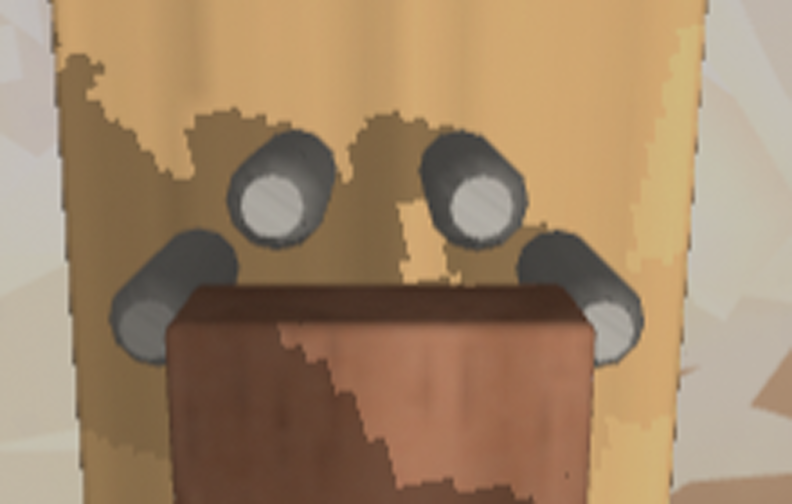

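```bash
python3 - <<'E'
from chk import *
w,s=pickle.load(open('w6.pkl','rb'))
Z=lambda l:np.array(l,float)/3.6+[210,100]-.36
chk(w,s,Z([(271,205),(482,208)]),Z([(168,322),(594,322)]),s['tool_pos'][2]+.0228)
chk(w,s,Z([(271,205),(482,208)]),Z([(203,288),(560,287)]),s['tool_pos'][2]+.0008)
chk(w,s,Z([(148,332),(608,333)]),Z([(203,288),(560,287)]),s['tool_pos'][2]+.0008)
E
```

```text
pin dist 28.046329671397395 yaw -12.062251940979523 origin [512.63 -34.66] block front edge in jig [[-21.62  39.53]
 [ 23.02  40.16]]
tcp in jig [2.99 0.69]
pin dist 28.046329671397395 yaw -12.062251940979523 origin [512.63 -34.66] block front edge in jig [[-21.21  38.58]
 [ 22.75  39.34]]
tcp in jig [2.99 0.69]
pin dist 62.97583676255851 yaw -11.374334245117746 origin [510.   -51.73] block front edge in jig [[-21.53  56.09]
 [ 22.43  56.31]]
tcp in jig [ 2.21 17.91]
```

Block is now 0.5 mm too far in +x and 1 mm short in y. Correct that and descend.

step_arm(targets=[0.13,-0.06,0.4,0,0,0,0,0,0.4,0,0,0])

```text
time: 8.15
tool_pos: [0.5159, -0.0334, 0.0617]
ee_rot: [0.0, 0.773, 0.634, 0.001]
wrist_force: [-0.3, -0.0, -0.7]
opening: 0.528
```

```bash
python3 go.py 0.5152 -0.0333 0.055 -11.25
```

```text
t 8.15 tcp [ 0.5159 -0.0334  0.0617] yaw -11.259470920909626 F [-0.2859 -0.0495 -0.6648] op 0.5279667835277944
shift cm [-0.0068 -0.0692  0.6724] rot deg [ 0.1142 -0.0645 -0.0094]
```

step_arm(targets=[0,-0.06,0.3,0,0,0,0,0,0.2,0,0,0])

```text
time: 8.35
tool_pos: [0.5152, -0.0331, 0.0561]
ee_rot: [0.0, 0.773, 0.634, 0.001]
wrist_force: [1.1, -0.1, 0.2]
opening: 0.527
```

step_arm(targets=[0,0,0.2,0,0,0,0,0,0.2,0,0,0])

```text
time: 8.55
tool_pos: [0.5151, -0.0331, 0.0517]
ee_rot: [0.0, 0.773, 0.635, 0.001]
wrist_force: [-0.2, 0.0, -0.3]
opening: 0.526
```

```bash
python3 go.py 0.5153 -0.0333 0.050 -11.25
```

```text
t 8.55 tcp [ 0.5151 -0.0331  0.0517] yaw -11.233595277106907 F [-0.208   0.0069 -0.2546] op 0.5263166022900817
shift cm [-0.0175  0.0202  0.1676] rot deg [ 0.1001 -0.0592  0.0165]
```

Bottom is at 52.5 mm, inside the cones and free. Pressing down in small steps now.

step_arm(targets=[0,0,0.2,0,0,0,0,0,0.15,0,0,0])

```text
time: 8.75
tool_pos: [0.5154, -0.0335, 0.0481]
ee_rot: [0.001, 0.773, 0.634, 0.001]
wrist_force: [0.1, -0.6, 1.3]
opening: 0.529
```

step_arm(targets=[0,0,0.2,0,0,0])

```text
time: 8.85
tool_pos: [0.5156, -0.0339, 0.0463]
ee_rot: [0.001, 0.773, 0.634, 0.001]
wrist_force: [-3.6, -1.8, 10.6]
opening: 0.526
```

step_arm(targets=[0,0,0.2,0,0,0])

```text
time: 8.95
tool_pos: [0.5159, -0.0342, 0.0445]
ee_rot: [0.001, 0.773, 0.634, 0.001]
wrist_force: [0.6, -2.4, -3.5]
opening: 0.532
```

step_arm(targets=[0,0,0.2,0,0,0])

```text
time: 9.05
tool_pos: [0.5161, -0.0342, 0.0426]
ee_rot: [0.001, 0.773, 0.634, 0.002]
wrist_force: [-1.9, 0.1, 8.5]
opening: 0.526
```

step_arm(targets=[0,0,0.2,0,0,0])

```text
time: 9.15
tool_pos: [0.5163, -0.0343, 0.0408]
ee_rot: [0.001, 0.773, 0.634, 0.002]
wrist_force: [-3.3, 1.3, 10.8]
opening: 0.524
```

step_arm(targets=[0,0,0.2,0,0,0])

```text
time: 9.25
tool_pos: [0.5163, -0.0343, 0.0389]
ee_rot: [0.001, 0.773, 0.634, 0.002]
wrist_force: [-3.9, 0.2, 12.3]
opening: 0.531
```

step_arm(targets=[0,0,0.2,0,0,0])

```text
time: 9.35
tool_pos: [0.5163, -0.0344, 0.0371]
ee_rot: [0.001, 0.774, 0.634, 0.002]
wrist_force: [-5.6, 0.6, 11.9]
opening: 0.527
```

step_arm(targets=[0,0,0.2,0,0,0])

```text
time: 9.45
tool_pos: [0.5163, -0.0343, 0.0353]
ee_rot: [0.001, 0.774, 0.634, 0.002]
wrist_force: [-4.0, 0.6, 12.3]
opening: 0.534
```

```bash
python3 go.py 0.5153 -0.0333 0.030 -11.25
```

```text
t 9.45 tcp [ 0.5163 -0.0343  0.0353] yaw -11.376733650451161 F [-4.0494  0.5951 12.3341] op 0.5335167105256473
shift cm [ 0.0807 -0.1215  0.527 ] rot deg [ 0.2244 -0.1604 -0.1264]
```

step_arm(targets=[0,-0.05,0.2,0,0,0])

```text
time: 9.55
tool_pos: [0.5162, -0.0343, 0.0336]
ee_rot: [0.001, 0.774, 0.633, 0.003]
wrist_force: [-1.2, -0.9, 9.4]
opening: 0.525
```

step_arm(targets=[0,-0.03,0.2,0,0,0])

```text
time: 9.65
tool_pos: [0.5162, -0.0344, 0.0318]
ee_rot: [0.001, 0.774, 0.633, 0.003]
wrist_force: [-2.4, -0.3, 12.1]
opening: 0.529
```

step_arm(targets=[0,0,0.2,0,0,0])

```text
time: 9.75
tool_pos: [0.5163, -0.0344, 0.03]
ee_rot: [0.001, 0.774, 0.633, 0.003]
wrist_force: [-5.7, 0.3, 13.5]
opening: 0.527
```

step_arm(targets=[0,0,0.2,0,0,0])

```text
time: 9.85
tool_pos: [0.5163, -0.0344, 0.0282]
ee_rot: [0.001, 0.774, 0.633, 0.003]
wrist_force: [-4.5, 0.1, 13.1]
opening: 0.526
```

```bash
python3 - <<'E'
from h import *
import pickle
s=state();w=cam('wrist','w7'); pickle.dump((w,s),open('w7.pkl','wb'))
cv2.imwrite('pics/w7z.png',cv2.resize(w[0][130:270,210:430],None,fx=3.6,fy=3.6,interpolation=cv2.INTER_CUBIC))
E
```

```text
(no output)
```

View pics/w7z.png

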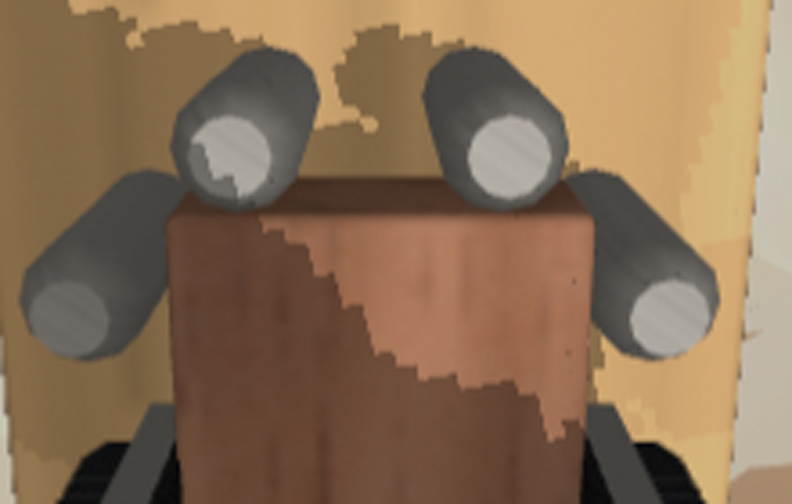

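The block's top front edge is still at image row ~190, unchanged in the hand, so there is no slip. It is down between the pins.

step_arm(targets=[0,-0.05,0.12,0,0,0])

```text
time: 10.0
tool_pos: [0.5163, -0.0344, 0.0271]
ee_rot: [0.001, 0.774, 0.633, 0.004]
wrist_force: [0.2, -0.5, 11.3]
opening: 0.527
```

step_arm(targets=[0,-0.02,0.12,0,0,0])

```text
time: 10.1
tool_pos: [0.5163, -0.0344, 0.0262]
ee_rot: [0.001, 0.774, 0.633, 0.004]
wrist_force: [-3.0, -0.9, 11.5]
opening: 0.526
```

step_arm(targets=[0,0,0.12,0,0,0])

```text
time: 10.2
tool_pos: [0.5164, -0.0344, 0.0252]
ee_rot: [0.001, 0.774, 0.633, 0.004]
wrist_force: [-5.0, 0.4, 12.7]
opening: 0.521
```

step_arm(targets=[0,0,0.12,0,0,0])

```text
time: 10.3
tool_pos: [0.5164, -0.0344, 0.0242]
ee_rot: [0.001, 0.774, 0.633, 0.004]
wrist_force: [-4.1, 0.1, 12.5]
opening: 0.528
```

step_arm(targets=[0,-0.04,0.12,0,0,0])

```text
time: 10.4
tool_pos: [0.5163, -0.0343, 0.0233]
ee_rot: [0.001, 0.775, 0.632, 0.005]
wrist_force: [-0.8, -0.5, 11.0]
opening: 0.527
```

step_arm(targets=[0,-0.04,0.12,0,0,0])

```text
time: 10.5
tool_pos: [0.5163, -0.0343, 0.0224]
ee_rot: [0.001, 0.775, 0.632, 0.005]
wrist_force: [-2.3, -1.0, 11.1]
opening: 0.528
```

step_arm(targets=[0,-0.04,0.12,0,0,0])

```text
time: 10.6
tool_pos: [0.5163, -0.0344, 0.0216]
ee_rot: [0.001, 0.775, 0.632, 0.006]
wrist_force: [-1.3, -0.6, 12.2]
opening: 0.528
```

```bash
python3 go.py 0.5153 -0.0333 0.018 -11.25
```

```text
t 10.6 tcp [ 0.5163 -0.0344  0.0216] yaw -11.557430436762113 F [-1.262  -0.6215 12.1827] op 0.5277624630382447
shift cm [ 0.0827 -0.1239  0.3549] rot deg [ 0.4953 -0.4179 -0.3056]
```

step_arm(targets=[0,-0.03,0.1,0.3,-0.2,-0.2])

```text
time: 10.7
tool_pos: [0.5163, -0.0344, 0.0208]
ee_rot: [0.0, 0.774, 0.634, 0.003]
wrist_force: [-3.3, -0.0, 11.8]
opening: 0.527
```

step_arm(targets=[0,-0.03,0.1,0.2,-0.2,0])

```text
time: 10.8
tool_pos: [0.5162, -0.0344, 0.0202]
ee_rot: [-0.0, 0.774, 0.633, 0.001]
wrist_force: [-2.2, -0.1, 11.8]
opening: 0.527
```

step_arm(targets=[0,-0.02,0.1,0,0,0])

```text
time: 10.9
tool_pos: [0.5162, -0.0344, 0.0195]
ee_rot: [-0.0, 0.774, 0.633, 0.001]
wrist_force: [-5.9, -0.1, 19.6]
opening: 0.527
```

Force jumped from 11.8 to 19.6 N with the bottom at about 20 mm, consistent with the plate height judged from its image. One small confirming nudge.

step_arm(targets=[0,0,0.04,0,0,0])

```text
time: 11.0
tool_pos: [0.5162, -0.0344, 0.0195]
ee_rot: [-0.0, 0.774, 0.633, 0.001]
wrist_force: [-6.0, 1.3, 17.6]
opening: 0.528
```

step_arm(targets=[0,0,0.04,0,0,0])

```text
time: 11.1
tool_pos: [0.5162, -0.0343, 0.0195]
ee_rot: [-0.001, 0.774, 0.633, 0.001]
wrist_force: [-5.7, 0.3, 18.2]
opening: 0.527
```

```bash
python3 go.py 0.5163 -0.0344 0.018 -11.25;python3 - <<'E'
from h import *
w=cam('wrist','w8')
cv2.imwrite('pics/w8z.png',cv2.resize(w[0][130:270,210:430],None,fx=3.6,fy=3.6,interpolation=cv2.INTER_CUBIC))
E
```

```text
t 11.1 tcp [ 0.5162 -0.0343  0.0195] yaw -11.444128989293977 F [-5.6919  0.3012 18.2438] op 0.5268249680868304
shift cm [-0.004   0.0088  0.1452] rot deg [ 0.036  -0.1535 -0.1941]
```

View pics/w8z.png

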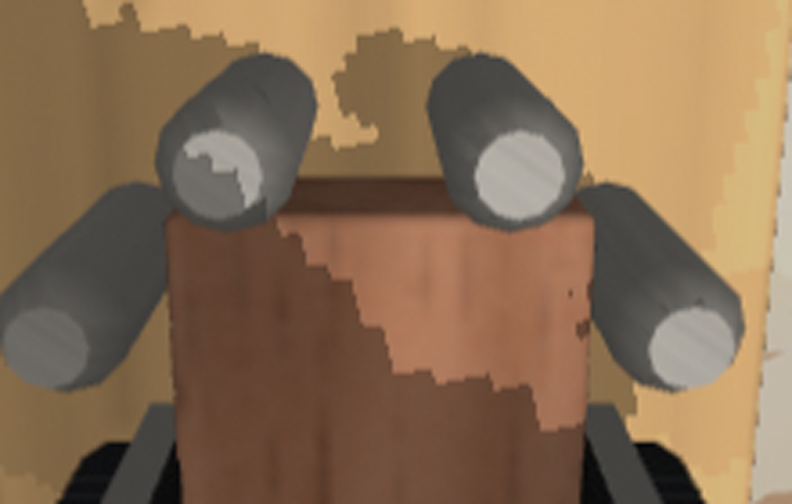

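step_arm(targets=[0,-0.05,0.1,0,0,0])

```text
time: 11.25
tool_pos: [0.5163, -0.0344, 0.0191]
ee_rot: [-0.0, 0.774, 0.633, 0.002]
wrist_force: [-3.4, -0.6, 23.8]
opening: 0.529
```

step_arm(targets=[0,0,0.1,0,0,0])

```text
time: 11.35
tool_pos: [0.5163, -0.0344, 0.0188]
ee_rot: [-0.001, 0.774, 0.633, 0.002]
wrist_force: [-9.4, 1.2, 28.5]
opening: 0.524
```

Clearly on the stop: +10 N over 0.7 mm, about 17 N net on the plate. Ease off and release.

step_arm(targets=[0,0,0,0,0,0,0,0,0,0,0,0])

```text
time: 11.55
tool_pos: [0.5162, -0.0344, 0.0191]
ee_rot: [-0.001, 0.774, 0.633, 0.002]
wrist_force: [-0.9, 0.4, 2.0]
opening: 0.522
```

step_arm(targets=[0,0,0,0,0,0,0,0,0,0,0,0,0,0,0,0,0,0,0,0,0,0,0,0], jaw=0.2)

```text
time: 11.95
tool_pos: [0.5163, -0.0342, 0.0187]
ee_rot: [-0.001, 0.774, 0.633, 0.002]
wrist_force: [0.4, 0.4, -0.6]
opening: 0.8
```

```bash
python3 go.py 0.5163 -0.0344 0.12 -11.25
```

```text
t 11.95 tcp [ 0.5163 -0.0342  0.0187] yaw -11.480951170620077 F [ 0.4208  0.3631 -0.5869] op 0.800362066754264
shift cm [  0.0272   0.0197 -10.1259] rot deg [ 0.085  -0.2785 -0.2307]
```

step_arm(targets=[0,0,-1.5,0,0,0,0,0,-3,0,0,0,0,0,-4,0,0,0,0,0,-4,0,0,0,-3,0,-3,0,0,0,-4,0,-3,0,0,0,-3,0,0,0,0,0,0,0,0,0,0,0])

```text
time: 12.75
tool_pos: [0.494, -0.1379, 0.217]
ee_rot: [-0.001, 0.775, 0.632, 0.002]
wrist_force: [-0.7, 0.6, -0.1]
opening: 0.799
```

```bash
python3 go.py 0.5163 -0.0344 0.12 -11.25;python3 - <<'E'
from h import *
import pickle
s=state();w=cam('wrist','w9'); pickle.dump((w,s),open('w9.pkl','wb'))
t=cam('top','t9');sc=cam('scene','s9'); pickle.dump((t,sc),open('ts9.pkl','wb'))
E
```

```text
t 12.75 tcp [ 0.494  -0.1379  0.217 ] yaw -11.54576249750446 F [-0.6506  0.5925 -0.1314] op 0.7994284637366883
shift cm [10.5479  0.0922  9.7371] rot deg [ 0.1065 -0.2239 -0.2956]
```

View pics/w9.png

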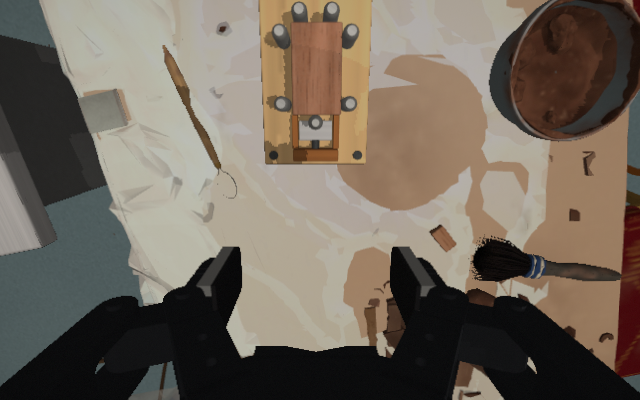

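View pics/s9.png

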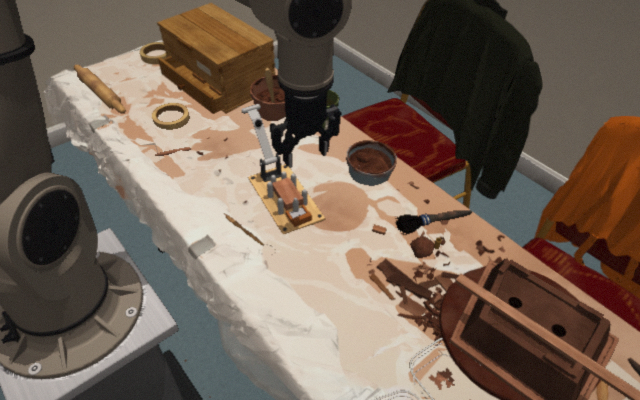

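The block lies in the nest in the wrist view (x 292–342, y 22–115). I'll check its height and tilt from the apparent size of its top.

```bash
python3 - <<'E'
from h import *
import pickle
w,s=pickle.load(open('w9.pkl','rb'))
cv2.imwrite('pics/w9z.png',cv2.resize(w[0][0:150,250:380],None,fx=4,fy=4,interpolation=cv2.INTER_CUBIC))
E
```

```text
(no output)
```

View pics/w9z.png

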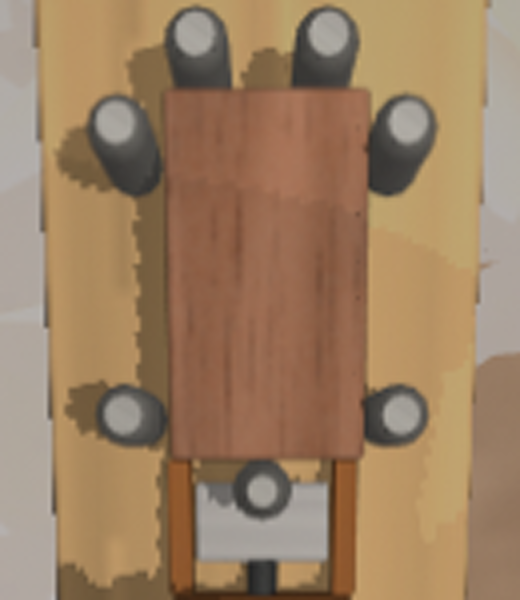

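```bash
python3 - <<'E'
from fit import *
import pickle
np.set_printoptions(precision=4,suppress=True)
(im,K,d,T),s=pickle.load(open('w9.pkl','rb'))
Z=lambda l:np.array(l,float)/4+[250,0]-.38
P=onz(Z([(117,120),(195,34),(329,34),(407,120),(124,414),(400,415)]),.056,K,d,T)[:,:2]
th,t,sc,r=fit(P); print(np.degrees(th),t,sc,r*1e3)
Rm=np.array([[np.cos(th),-np.sin(th)],[np.sin(th),np.cos(th)]])
for z in (.040,.042,.044):
    k=onz(Z([(165,89),(369,90),(363,458),(169,458)]),z,K,d,T)[:,:2]
    print(z,(k-t)@Rm*1e3,np.linalg.norm(k-np.roll(k,-1,0),axis=1))
# strap bar
t9,s9=pickle.load(open('ts9.pkl','rb'))
cv2.imwrite('pics/t9z.png',cv2.resize(t9[0][130:250,165:345],None,fx=4,fy=4,interpolation=cv2.INTER_CUBIC))
# hinge estimate & initial bar in jig coords
hb=np.array([.5556,.1609]); print('bar jig',(hb-t)@Rm)
E
```

```text
-11.58595502071669 [ 0.5132 -0.0348] 0.9952333103392983 [[ 0.4113  0.1475]
 [-0.1056 -0.2749]
 [-0.0351 -0.2597]
 [-0.3193  0.3583]
 [ 0.312   0.0423]
 [-0.2633 -0.0134]]
0.04 [[-21.6011  40.1199]
 [ 23.8089  39.9657]
 [ 24.042  -39.5053]
 [-22.0986 -39.5387]] [0.0454 0.0795 0.0461 0.0797]
0.042 [[-21.4656  39.632 ]
 [ 23.6597  39.4788]
 [ 23.8914 -39.4941]
 [-21.96   -39.5273]] [0.0451 0.079  0.0459 0.0792]
0.044 [[-21.33    39.1441]
 [ 23.5105  38.9918]
 [ 23.7408 -39.4828]
 [-21.8214 -39.5158]] [0.0448 0.0785 0.0456 0.0787]
bar jig [0.0022 0.2003]
```

View pics/t9z.png

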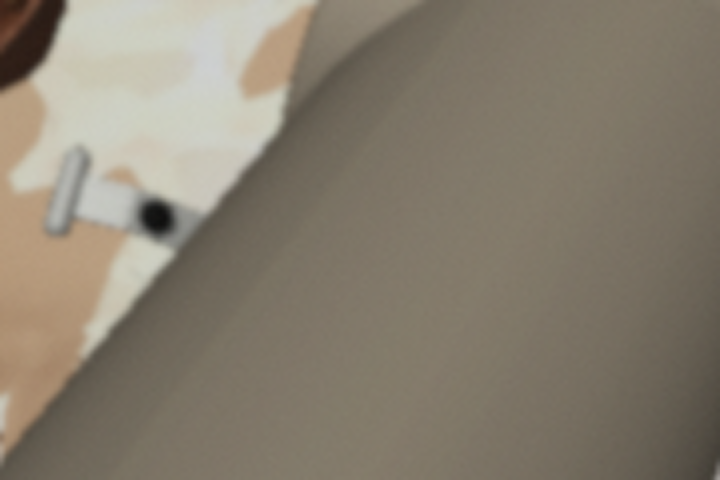

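The block top is level at about 41–42 mm and centred (+1 mm across, 0 along). The bar is at jig y=0.200, z=0.144, strap angle about 2.34 and still raised. Shut the fingers and go over and behind the bar.

```bash
python3 - <<'E'
from h import *
import pickle
D=pickle.load(open('d0.pkl','rb')); t=D['top'][1:]; s=D['scene'][1:]
print('box corner', tri((124,183),t,(233,110),s), tri((93,79),t,(274,42),s), tri((0,0),t,(0,0),s)[1])
print(onz([(124,183),(95,80)],.15,*t))
import math
c,sn=math.cos(math.radians(-11.3)),math.sin(math.radians(-11.3))
print('target',.5133-sn*.238,-.0351+c*.238)
E
python3 go.py 0.560 0.1985 0.217 -11.3
```

```text
box corner (array([0.58494863, 0.33881387, 0.02244804]), np.float64(0.02919372927717354)) (array([0.78204411, 0.380695  , 0.14745953]), np.float64(0.0054542062746815775)) 0.3427193128676511
[[0.54055712 0.27809587 0.15      ]
 [0.77555008 0.37501592 0.15      ]]
target 0.5599351823297192 0.1982862887340939
t 12.9 tcp [ 0.495  -0.1339  0.2156] yaw -11.299976004460312 F [ 0.153   1.0587 -0.4121] op 0.8009235358701721
shift cm [33.8738 -0.14   -0.0129] rot deg [ 0.0055 -0.2211  0.    ]
```

step_arm(targets=[4.5,0,0,0,0,0,4.5,0,0,0,0,0,4.5,0,0,0,0,0,4.5,0,0,0,0,0,4.5,0,0,0,0,0,4.5,0,0,0,0,0,4,0,0,0,0,0,0,0,0,0,0,0], jaw=1, newtons=30)

```text
time: 13.7
tool_pos: [0.5532, 0.1908, 0.214]
ee_rot: [-0.002, 0.771, 0.637, -0.002]
wrist_force: [0.1, 0.3, -0.8]
opening: -0.003
```

```bash
python3 go.py 0.560 0.1985 0.130 -11.3;python3 - <<'E'
from h import *
cam('wrist','w10');a=cam('scene','s10')[0]
cv2.imwrite('pics/s10z.png',cv2.resize(a[60:260,180:400],None,fx=3,fy=3,interpolation=cv2.INTER_CUBIC))
E
```

```text
t 13.7 tcp [0.5532 0.1908 0.214 ] yaw -10.861990006644989 F [ 0.0852  0.2711 -0.7553] op -0.002917420511664287
shift cm [0.8801 0.5751 8.3992] rot deg [-0.323  -0.0299  0.4379]
```

View pics/s10z.png

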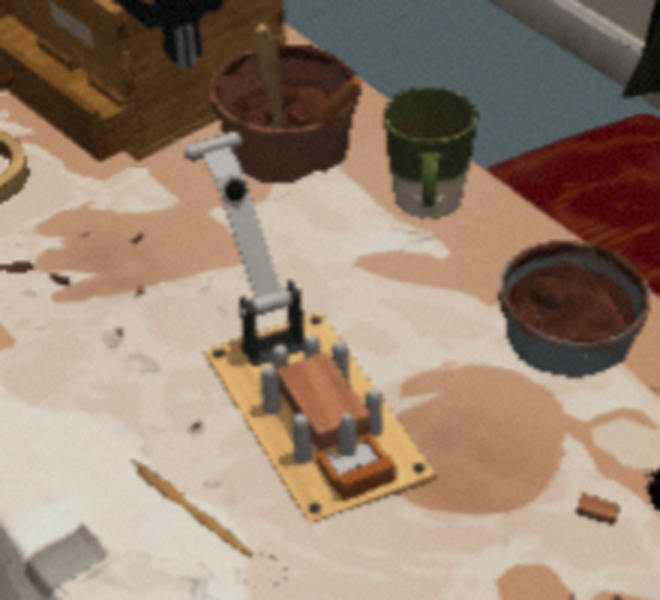

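View pics/w10.png

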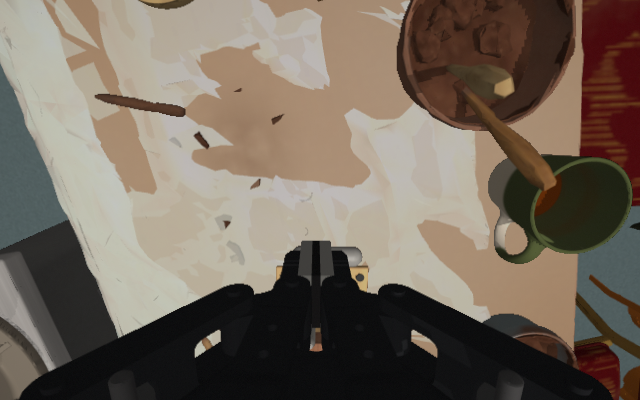

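Seen from the scene camera the strap is untouched, with the fingers behind and above the bar. Descend behind it.

step_arm(targets=[0.9,0.5,0,-0.3,0,0.4,0,0,2.5,0,0,0,0,0,2.5,0,0,0,0,0,2.5,0,0,0,0,0,0.8,0,0,0,0,0,0,0,0,0])

```text
time: 14.4
tool_pos: [0.5615, 0.1907, 0.1298]
ee_rot: [0.001, 0.777, 0.629, 0.001]
wrist_force: [0.6, -0.4, 0.9]
opening: -0.005
```

```bash
cat > jf.py <<'E'
from h import *
np.set_printoptions(precision=4,suppress=True)
a=np.radians(-11.3); O=np.array([.5133,-.0351]); Rm=np.array([[np.cos(a),-np.sin(a)],[np.sin(a),np.cos(a)]])
def jig():
    s=state(); q=s['ee_rot']; Rt=R.from_quat([q[1],q[2],q[3],q[0]])
    G=R.from_matrix(np.array([[-np.sin(a),np.cos(a),0],[np.cos(a),np.sin(a),0],[0,0,-1]]))
    print('t',round(s['time'],2),'jig mm',np.r_[Rm.T@(s['tool_pos'][:2]-O),s['tool_pos'][2]]*1e3,'F jig',np.r_[Rm.T@s['wrist_force'][:2],s['wrist_force'][2]],'rot fix',np.degrees((Rt.inv()*G).as_rotvec()), 'j',s['joints'])
if __name__=='__main__': jig()
E
python3 jf.py
```

```text
t 14.4 jig mm [  3.0193 230.8567 129.828 ] F jig [ 0.6574 -0.2476  0.9475] rot fix [ 0.1087 -0.0076 -0.7107] j [-0.9466  0.4797  0.6667  1.9163 -0.3808  0.8722 -0.2953]
```

step_arm(targets=[-1.2,-0.3,0,0,0,-0.7,-1.2,0,-1.0,0,0,0,-1.2,0,-1.1,0,0,0,-1.3,0,-1.1,0,0,0])

```text
time: 14.8
tool_pos: [0.5493, 0.1427, 0.1662]
ee_rot: [0.0, 0.772, 0.635, 0.003]
wrist_force: [0.4, 1.2, -0.5]
opening: -0.0
```

```bash
python3 jf.py;python3 - <<'E'
from h import *
a=cam('scene','s11')[0]
cv2.imwrite('pics/s11z.png',cv2.resize(a[60:260,180:400],None,fx=3,fy=3,interpolation=cv2.INTER_CUBIC))
E
```

```text
t 14.8 jig mm [  0.4352 181.3852 166.1946] F jig [ 0.1888  1.271  -0.4954] rot fix [ 0.2555 -0.2529  0.2042] j [-0.9304  0.3878  0.7103  1.9496 -0.32    0.911  -0.2527]
```

View pics/s11z.png

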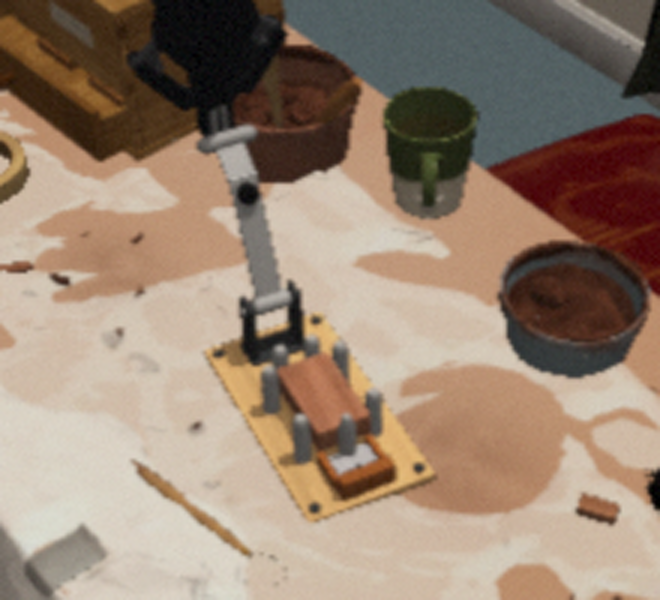

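The bar is being pushed up by the fingers, with about 1.3 N felt. Continue over the top.

step_arm(targets=[-1.7,0,-0.6,0.2,-0.2,0.2,-1.7,0,-0.5,0,0,0,-1.7,0,-0.3,0,0,0,-1.7,0,-0.2,0,0,0])

```text
time: 15.25
tool_pos: [0.536, 0.0705, 0.1865]
ee_rot: [0.0, 0.774, 0.634, 0.003]
wrist_force: [-0.2, 1.1, -0.2]
opening: 0.002
```

```bash
python3 jf.py;python3 - <<'E'
from h import *
a=cam('scene','s12')[0]
cv2.imwrite('pics/s12z.png',cv2.resize(a[60:260,180:400],None,fx=3,fy=3,interpolation=cv2.INTER_CUBIC))
E
```

```text
t 15.25 jig mm [  1.5328 108.0154 186.5128] F jig [-0.3745  1.0264 -0.1973] rot fix [ 0.272  -0.2933 -0.0641] j [-0.8688  0.3141  0.7549  1.9909 -0.2714  0.9299 -0.1737]
```

View pics/s12z.png

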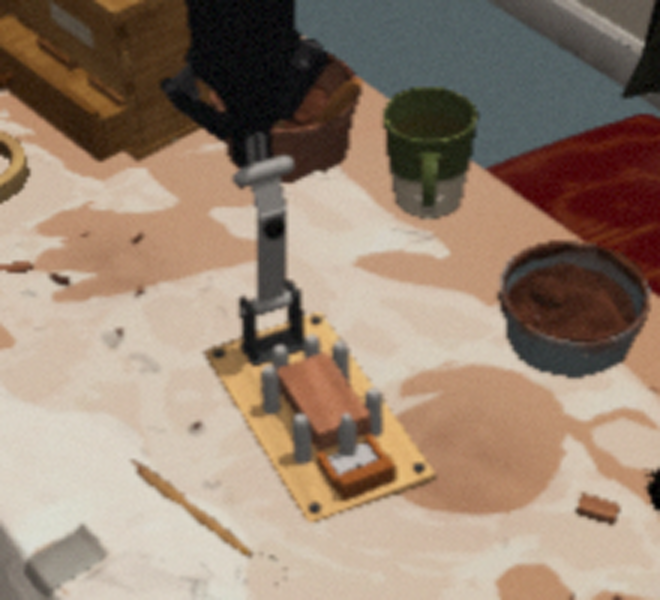

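Strap is about upright. Continue forward past the top.

step_arm(targets=[-1.7,-0.1,0.2,0.2,-0.2,0,-1.7,0,0.3,0,0,0,-1.7,0,0.5,0,0,0,-1.7,0,0.7,0,0,0])

```text
time: 15.7
tool_pos: [0.5195, -0.0027, 0.1687]
ee_rot: [-0.0, 0.774, 0.633, 0.001]
wrist_force: [0.2, 1.5, -1.3]
opening: -0.001
```

```bash
python3 jf.py;python3 - <<'E'
from h import *
a=cam('scene','s13')[0]
cv2.imwrite('pics/s13z.png',cv2.resize(a[60:260,180:400],None,fx=3,fy=3,interpolation=cv2.INTER_CUBIC))
E
```

```text
t 15.7 jig mm [ -0.2695  32.9626 168.7295] F jig [-0.0623  1.5475 -1.3223] rot fix [ 0.0405 -0.0635 -0.1594] j [-0.7578  0.3079  0.7701  2.0487 -0.277   0.8866 -0.0342]
```

View pics/s13z.png

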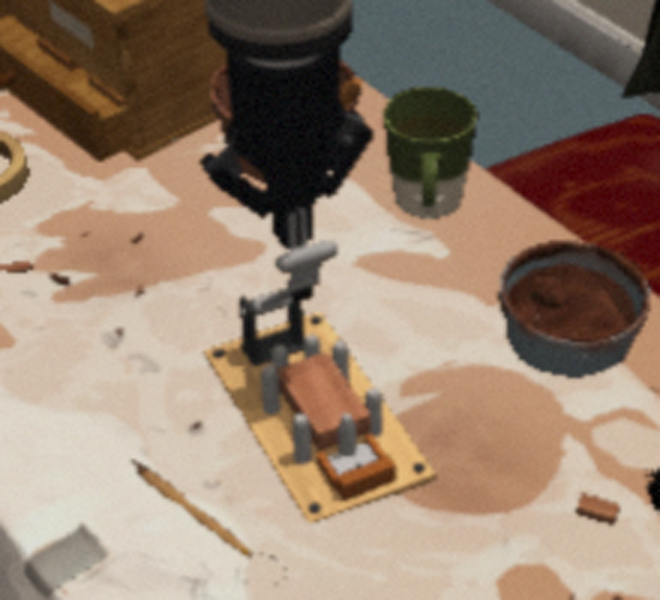

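The bar is at about jig y 15, z 171. Lift and come down on it from above.

step_arm(targets=[0.5,0,-2,0,0,0,0,0,-2,0,0,0,-1.8,0,0,0,0,0,-1.8,0,0,0,0,0,0,0,0,0])

```text
$.targets: bad value
```

```bash
python3 jf.py
```

```text
t 15.75 jig mm [ -0.9068  29.8056 167.8122] F jig [-0.8487 -3.5939 -1.5936] rot fix [-0.0202  0.011  -0.3161] j [-0.7547  0.3084  0.7721  2.0513 -0.277   0.8854 -0.0314]
```

step_arm(targets=[0.5,0,-2,0,0,0,0,0,-2,0,0,0,-1.6,0,0,0,0,0,-1.6,0,0,0,0,0,0,0,0,0,0])

```text
$.targets: bad value
```

```bash
python3 jf.py
```

```text
t 15.75 jig mm [ -0.9068  29.8056 167.8122] F jig [-0.8487 -3.5939 -1.5936] rot fix [-0.0202  0.011  -0.3161] j [-0.7547  0.3084  0.7721  2.0513 -0.277   0.8854 -0.0314]
```

step_arm(targets=[0.5,0,-2,0,0,0,0,0,-2,0,0,0,-1.6,0,0,0,0,0,-1.6,0,0,0,0,0])

```text
time: 16.15
tool_pos: [0.5105, -0.0351, 0.2071]
ee_rot: [-0.001, 0.775, 0.632, -0.003]
wrist_force: [-0.0, 0.2, -0.2]
opening: -0.0
```

```bash
python3 jf.py
```

```text
t 16.15 jig mm [ -2.7765  -0.5166 207.1448] F jig [-0.0601  0.2071 -0.1584] rot fix [-0.2652  0.2173 -0.3643] j [-0.7572  0.2396  0.8189  2.0248 -0.2085  0.967  -0.036 ]
```

step_arm(targets=[0.5,0.2,2,-0.2,0.2,-0.3,0,0,1.5,0,0,0,-0.8,0,1.2,0,0,0,-0.8,0,1.2,0,0,0])

```text
time: 16.55
tool_pos: [0.5086, -0.0595, 0.1478]
ee_rot: [0.003, 0.776, 0.63, -0.001]
wrist_force: [-0.8, -3.8, 3.3]
opening: -0.001
```

```bash
python3 jf.py;python3 - <<'E'
from h import *
a=cam('scene','s14')[0]
cv2.imwrite('pics/s14z.png',cv2.resize(a[60:260,180:400],None,fx=3,fy=3,interpolation=cv2.INTER_CUBIC))
E
```

```text
t 16.55 jig mm [  0.1967 -24.8813 147.7525] F jig [-0.0704 -3.9239  3.2916] rot fix [ 0.1492  0.3432 -0.5724] j [-0.6559  0.3327  0.7773  2.0836 -0.3047  0.838   0.0929]
```

View pics/s14z.png

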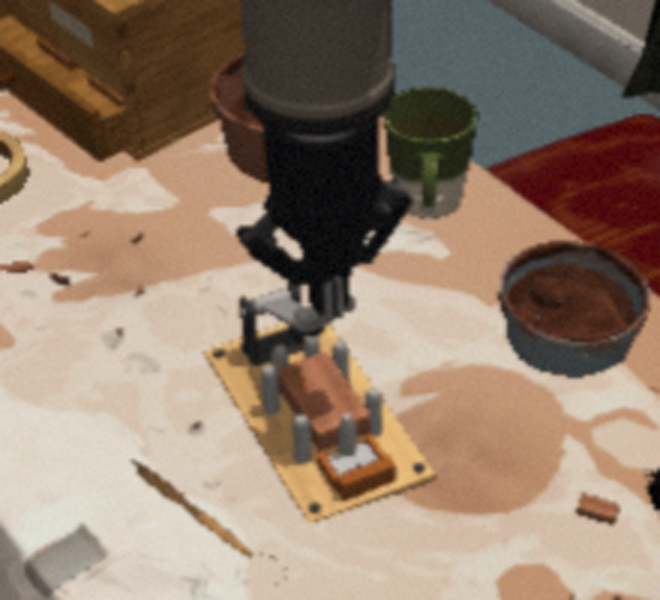

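The fingertips have run a little ahead of the bar. Lift, come back, and press on its top.

step_arm(targets=[-0.3,0,-1.5,0,0,0,0,0,-1.5,0,0,-0.5,1.2,0,0,0,0.3,0,1.2,0,0,0,0,0,0,0,0,0,0,0])

```text
time: 17.1
tool_pos: [0.5094, -0.043, 0.1765]
ee_rot: [0.0, 0.776, 0.631, -0.002]
wrist_force: [-0.2, 1.0, 0.2]
opening: 0.002
```

```bash
python3 jf.py;python3 - <<'E'
from h import *
a=cam('scene','s15')[0]
cv2.imwrite('pics/s15z.png',cv2.resize(a[60:260,180:400],None,fx=3,fy=3,interpolation=cv2.INTER_CUBIC))
E
```

```text
t 17.1 jig mm [ -2.2873  -8.4649 176.4955] F jig [-0.3946  0.9321  0.2115] rot fix [-0.1386  0.1794 -0.4482] j [-0.7147  0.2863  0.8005  2.0573 -0.2578  0.9014  0.0227]
```

View pics/s15z.png

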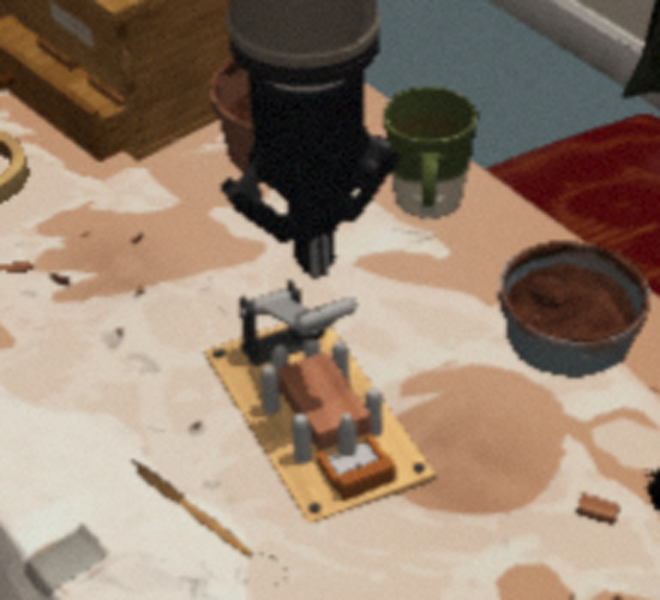

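```bash
cat > bar.py <<'E'
from jf import *
def bar(zx,zy):
    _,K,d,T=cam('scene')
    o,v=ray([(zx/3+180-.33,zy/3+60-.33)],K,d,T); v=v[0]
    nx=np.array([Rm[0,0],Rm[1,0],0]); t=-(o-np.r_[O,0])@nx/(v@nx); P=o+t*v
    y=(Rm.T@(P[:2]-O))[1]; print('bar jig y,z mm',y*1e3,P[2]*1e3,'r',np.hypot(y-.095,P[2]-.061)*1e3,'theta',np.arctan2(P[2]-.061,.095-y)-.133)
E
python3 -c "
from bar import *
bar(328,316)"; python3 jf.py
```

```text
bar jig y,z mm -24.03302387639759 141.25206546166268 r 143.55923789161753 theta 0.460199875119913
t 17.2 jig mm [ -2.449   -9.7917 176.3407] F jig [-0.078   0.106  -0.0345] rot fix [-0.1574  0.216  -0.4955] j [-0.7135  0.2864  0.8015  2.0578 -0.2575  0.9014  0.024 ]
```

step_arm(targets=[-0.3,0.2,2.0,0,0.2,-0.4,-0.3,0,1.5,0,0,0,-0.5,0,1.2,0,0,0])

```text
time: 17.5
tool_pos: [0.5095, -0.0554, 0.1286]
ee_rot: [-0.0, 0.773, 0.634, -0.0]
wrist_force: [0.3, -0.8, 1.5]
opening: -0.0
```

```bash
python3 jf.py
```

```text
t 17.5 jig mm [  0.207  -20.6728 128.6457] F jig [ 0.4668 -0.7624  1.4817] rot fix [-0.0361 -0.0231  0.0421] j [-0.6307  0.3649  0.7493  2.0953 -0.3447  0.8045  0.1324]
```

Pressing squarely on the bar (1.5 N). Continue down gently.

step_arm(targets=[-0.4,0,1.0,0,0,0,-0.4,0,1.0,0,0,0])

```text
time: 17.7
tool_pos: [0.5074, -0.0644, 0.1069]
ee_rot: [-0.0, 0.773, 0.634, -0.001]
wrist_force: [0.0, 1.5, -0.0]
opening: 0.001
```

step_arm(targets=[-0.2,0,0.8,0,0,0,-0.2,0,0.8,0,0,0])

```text
time: 17.9
tool_pos: [0.5063, -0.0692, 0.0895]
ee_rot: [-0.0, 0.773, 0.634, -0.001]
wrist_force: [1.2, -0.0, 0.5]
opening: -0.001
```

```bash
python3 jf.py;python3 - <<'E'
from h import *
a=cam('scene','s16')[0]
cv2.imwrite('pics/s16z.png',cv2.resize(a[60:260,180:400],None,fx=3,fy=3,interpolation=cv2.INTER_CUBIC))
E
```

```text
t 17.9 jig mm [ -0.1815 -34.7887  89.4769] F jig [1.1467 0.2218 0.4846] rot fix [-0.0932  0.0356 -0.0294] j [-0.5552  0.4279  0.6984  2.1227 -0.4121  0.7277  0.2153]
```

View pics/s16z.png

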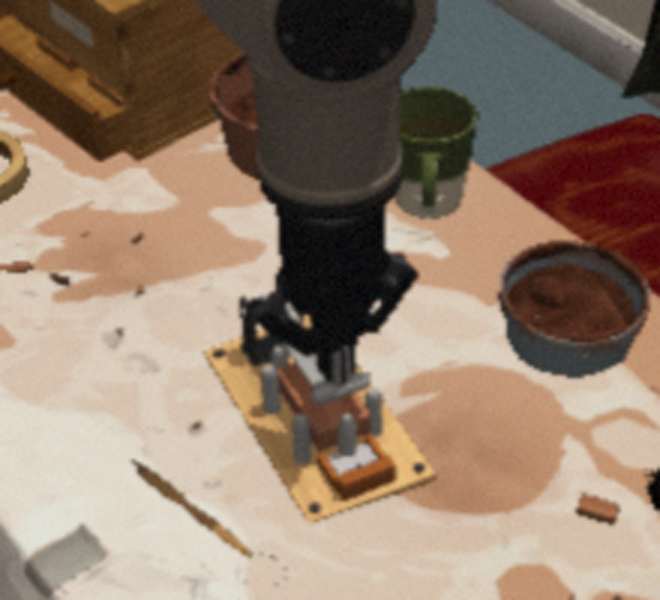

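The bar is right under the fingertips, nearly down. Finish in small steps.

step_arm(targets=[-0.2,0,0.5,0,0,0,0,0,0.3,0,0,0])

```text
time: 18.15
tool_pos: [0.5053, -0.0715, 0.08]
ee_rot: [-0.001, 0.774, 0.634, -0.001]
wrist_force: [-0.8, -0.7, 0.9]
opening: 0.004
```

step_arm(targets=[0,0,0.3,0,0,0])

```text
time: 18.25
tool_pos: [0.5055, -0.0715, 0.0769]
ee_rot: [-0.001, 0.773, 0.634, -0.001]
wrist_force: [0.1, -0.9, 0.4]
opening: -0.003
```

step_arm(targets=[0,0,0.2,0,0,0])

```text
time: 18.35
tool_pos: [0.5056, -0.0715, 0.0748]
ee_rot: [-0.001, 0.773, 0.634, -0.001]
wrist_force: [-4.7, -1.3, 16.2]
opening: -0.001
```

step_arm(targets=[0,0,0,0,0,0])

```text
time: 18.45
tool_pos: [0.5056, -0.0716, 0.075]
ee_rot: [-0.001, 0.773, 0.634, -0.001]
wrist_force: [-3.7, 0.2, 8.2]
opening: 0.002
```

step_arm(targets=[0,0,0.05,0,0,0])

```text
time: 18.55
tool_pos: [0.5056, -0.0716, 0.0748]
ee_rot: [-0.001, 0.773, 0.634, -0.001]
wrist_force: [-5.3, -1.0, 13.3]
opening: -0.002
```

The foot bears firmly: 13 N at the bar with no further motion. Lift away.

step_arm(targets=[0,0,-0.3,0,0,0,0,0,-1.5,0,0,0,0,0,-4,0,0,0,0,0,-4,0,0,0,-4,0,-3,0,0,0,-4,0,-3,0,0,0,-3,0,0,0,0,0,0,0,0,0,0,0])

```text
time: 19.35
tool_pos: [0.4842, -0.182, 0.2446]
ee_rot: [0.001, 0.773, 0.635, 0.0]
wrist_force: [-0.3, -0.1, 0.5]
opening: 0.0
```

```bash
python3 jf.py;python3 - <<'E'
from h import *
import pickle
s=state();w=cam('wrist','w17'); pickle.dump((w,s),open('w17.pkl','wb'))
a=cam('scene','s17')[0]
cv2.imwrite('pics/s17z.png',cv2.resize(a[60:260,180:400],None,fx=3,fy=3,interpolation=cv2.INTER_CUBIC))
E
```

```text
t 19.35 jig mm [   0.1941 -149.7335  244.6024] F jig [-0.2509 -0.1775  0.5158] rot fix [0.0625 0.0458 0.0904] j [-0.5416  0.2031  0.8986  1.9785 -0.1831  1.0417  0.2442]
```

View pics/s17z.png

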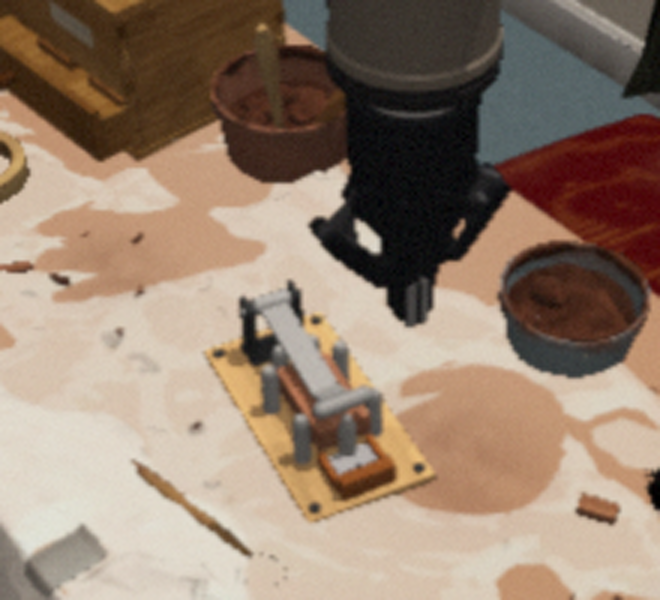

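View pics/w17.png

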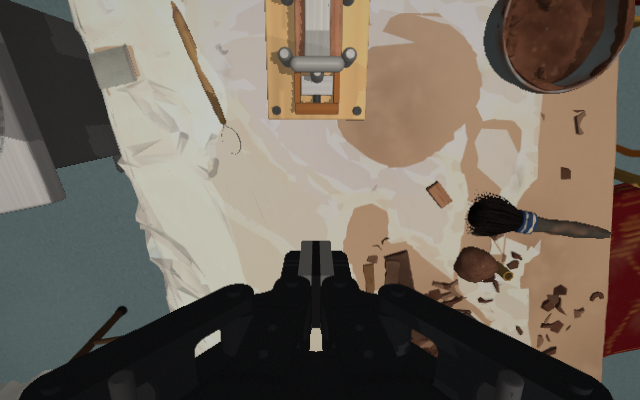

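```bash
python3 -c "
from bar import *
bar(348,402)
import pickle
t=cam('top','t17'); D=pickle.load(open('d0.pkl','rb'))
d=cv2.absdiff(t[0],D['top'][0]).max(2)
for n,(x0,y0,x1,y1) in dict(tool=(250,255,318,275),spacer=(355,160,378,176),clay=(392,142,418,166)).items(): print(n,d[y0:y1,x0:x1].mean(),d[y0:y1,x0:x1].max())
cv2.imwrite('pics/t17z.png',cv2.resize(t[0][130:290,165:425],None,fx=3,fy=3))
"
```

```text
bar jig y,z mm -54.382678246717276 78.46031043974865 r 150.39962433734553 theta -0.016644851977218447
tool 68.27426470588236 99
spacer 52.875 74
clay 48.46474358974359 96
```

View pics/t17z.png

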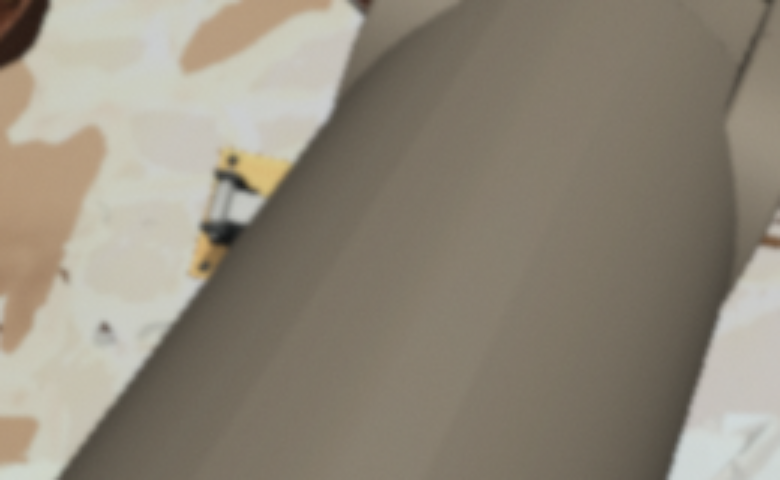

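```bash
python3 - <<'E'
from jf import *
import pickle
(im,K,d,T),s=pickle.load(open('w17.pkl','rb'))
cv2.imwrite('pics/w17z.png',cv2.resize(im[0:130,250:390],None,fx=4.5,fy=4.5,interpolation=cv2.INTER_CUBIC))
for z in (.064,.068,.072,.076):
    k=onz([(290.5,63.5),(345,64.5)],z,K,d,T)[:,:2]; print(z,(k-O)@Rm*1e3,'len',np.linalg.norm(k[0]-k[1]))
E
python3 jf.py
```

```text
0.064 [[-24.7653 -39.9138]
 [ 25.697  -40.6904]] len 0.05046832955147617
0.068 [[-24.4789 -40.4353]
 [ 25.3572 -41.2023]] len 0.04984207850571866
0.072 [[-24.1926 -40.9567]
 [ 25.0174 -41.7141]] len 0.04921582745996119
0.076 [[-23.9062 -41.4782]
 [ 24.6776 -42.226 ]] len 0.04858957641420367
t 19.55 jig mm [   0.2839 -144.997   242.7215] F jig [-0.0574  0.4326  0.4582] rot fix [-0.0956  0.0409  0.397 ] j [-0.5454  0.2058  0.8934  1.98   -0.1845  1.0406  0.2416]
```

View pics/w17z.png

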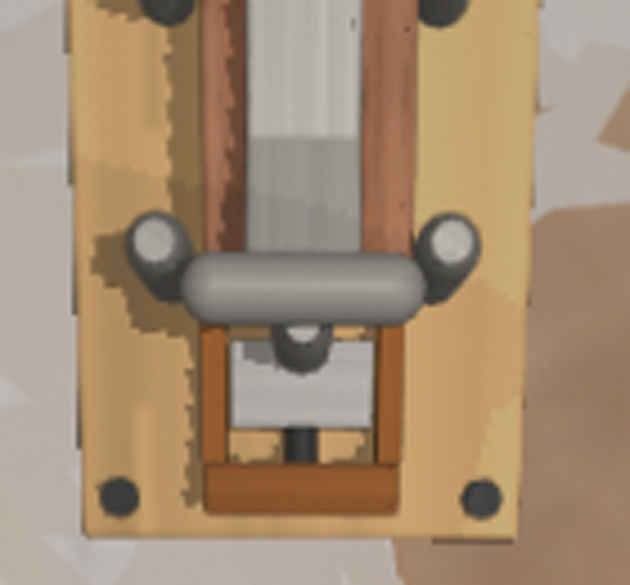

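The bar measures 49.8 mm long at z = 68 mm and sits at jig y ≈ -41, which is the closed position with the foot on a 42 mm block top. Hand in.

```bash
python3 -c "
from cell import *
print(job_done(), state()['time'])"
```

```text
the job is handed in; nothing more can be done
the job is handed in; nothing more can be done
```

The block is in the nest, fully down on the stop plate, and the strap is closed on it. I handed the job in at about 20 s of the 64 s allowed, and no verdict was reported.

**What I did**
- I took the block across its width and pushed it past the sprung pin; sliding it down took 9–13 N.
- I felt the stop with the block's underside about 20 mm above the table. There the force rose steeply, to a peak of 28 N at the gripper, which I estimate as about 17 N on the plate. That peak is above the suggested 14–20 N, because I took an extra step to be sure it was the stop and not friction.
- Only then did I swing the strap over with the shut fingers and press the bar down, 13–16 N at the bar, until it stopped moving. I then lifted clear of everything.

**Checks**
- **Block:** before the strap was closed, its top was at about 41–42 mm and level. It was about 1 mm off centre across the jig and about 0 along it.
- **Strap:** after I let go, the wrist view put the bar at about 68 mm high and 41 mm from the nest centre, a hinge angle of about -0.08 rad. That is where it should be with the foot on the block.
- **Bystanders:** nothing touched the loop tool, spacer or clay lump, and the last wrist view shows nothing out of place. I did not measure their positions again.

**Failed or disagreed**
- The single scene view put the bar about 10 mm too far out and gave about -0.02 rad. That view had already been off by several millimetres, so I trusted the wrist view and the felt contact height.
- The final check from the top camera was no use, because the arm was in the way.
- The force of the foot on the block after I let go could not be measured directly.
- On the way down the fingertips slipped ahead of the bar once. I lifted, moved back and pressed again.

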